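# Change over the standby supply and clear the spent battery packs

## Robot

A 6-joint arm with a two-finger parallel gripper is mounted at the origin on the work surface; the furniture and walls round the work are solid. World frame = base frame: x ahead of the robot, y to its left, z up, the work surface at z = 0. Lengths are in mm, angles in degrees, forces in N, time in s.
With the tool pointing down it reaches from about 400 to 825 mm from the base axis. Payload 7 kg.
Tool frame: the origin (TCP) lies on the centre line of the jaws, within the pads' length; the fingertips stand r.nose_length ahead of it and the grasp point (between the pads) lies 6 mm ahead of it (r.nose_length is the distance from the TCP to the fingertips, in mm); y points along the fingers, x is the direction in which the jaws open and shut, and the axes are right-handed (so a half turn about y gives the same grasp; the last joint's range is limited). The gripper opens to 85 mm and grips with 20 to 120 N. Pads are 22 mm wide; open, the fingers measure 114 mm over their backs; the gripper's body (76 mm by 85 mm) begins 54 mm behind the grasp point. The pads swing forward as they close: fully open they stand 13 mm farther back than shut.
Start: joints at [80.449, 20.546, 0.682, 0, -70.136, -16.507], TCP at [296.521, 606.359, 256.302] pointing down, gripper open.
Joint ranges: [-176.03, 176.03], [-82.01, 121.73], [-58.28, 71.71], [-173.87, 95.51], [-174.79, -0.11], [-173.66, 173.66]. Speed limits (degrees/s): [136.94, 136.94, 172.46, 180, 180, 180].

## Interface

Orientations are given as a 3x3 rotation matrix whose columns are the frame's x, y, z axes.
In Python, from rig import r gives the robot as it stands. The module is installed in compiled form; this text tells all that it offers.
- The arm moves only by the tool drive_tool, never from a script. Its argument "targets" is a list of rows, each a list of 6 numbers: the shift along the tool's x, y, z in mm, then the turn, a rotation vector about the tool's x, y, z in degrees. A call has 1 to 12 rows; each row is the pose to reach, as a shift and turn from the pose commanded when the call began, along the tool's axes at that moment; what a row does not reach only later rows make up. A row lasts 1/12 s, in which the tool goes at most 41.7 mm and 7.16 degrees, less where a joint would pass 70% of its speed; a pose out of reach is approached as far as the arm can. A call with a gripper value outside its range is refused whole. "hand" is the opening in per cent of the stroke, from 0 (shut) to 100 (fully open), set as the call begins (left out, the last holds). The fingers move at their own pace and stop on an object; "force" is the grip in N (left out, the last holds). Time passes only in rows, so rows that repeat a pose let the fingers close. It gives the time, the measured TCP pose, the force and the opening at its end, in the units of the state.
- r.get_state(): the state, without advancing time (a new reading comes with each control period).
- r.snapshot(name): name is "scene" or "top"; returns a dict with "color" (480x640x3 uint8, red, green, blue), "fx", "fy", "cx", "cy" (pixels), "R" (3x3) and "t" (3): a world point X has camera coordinates R X + t. Camera axes: x right, y down, z forward; pixel columns grow to the right and rows downward; lengths in mm; the calibration is good to about 2 mm. A picture is of the moment at which its call begins. There is no depth.
- r.close_job(): hands the job in, once; it reports no verdict.
Trained networks look in the newest picture that a camera, given by its name, has taken for a name from the list of things; names that differ only in an ending like _2 or _b are one class to them, and where a whole thing is asked for, a point or a joint stands for the part that bears it (a point fixed in the world has none). Each returns a list of dicts, best first, with "conf" (0 to 1); they miss things now and then, are a little off and sometimes report something else, mostly with a low value. They report only what shows in the picture. A call takes as long as a camera call. They do not tell look-alikes from the thing itself.
- r.masks_of(thing, camera): "region" (480x640 bool, what is visible of it).
- r.mark_of(thing, camera): "point" ([x, y, z] in mm, in world coordinates, good to about 4 mm: a listed point, or the origin of a listed thing).
The state is a dict: "time": time; "joint_pos": joint angles; "qvel": joint speeds; "effort": joint torques, N m; "eef_pos": TCP position; "eef_rot": TCP orientation; "force": force on the tool from outside, world axes, zero at the start; "ft_torque": the same for the moment, N m; "width": opening from 0.0 (shut) to 1.0 (fully open).
Only numpy, scipy, OpenCV 4.12 (cv2) and the standard library are available. Lean on these libraries where they do the work, as an engineer would, in place of code of your own. Each camera call takes 0.05 s, during which the arm holds its last target.

## Task

Throw the changeover lever on the grey switch box from the side where it stands to upright, its centre-off position, let it rest there a moment, and leave it off while you use the push tool to push every battery pack right out of the rack, through the access window behind it. Push the freed packs along the table, without lifting them, onto the dark mat, and stand the push tool back on its small square cork pad. Only when all packs are out of the rack throw the lever fully over to the other side; leave the jar, the tape measure and the tape roll alone.

Things in the scene. Friction and masses are not known exactly. Their poses are not given: they have to be found in the camera images.
- lever (a joint): Changeover lever, rad: about -0.55 at the start (leans to the switch box's -x side, first feed), 0 = upright (centre off), stops at -0.62 and +0.62 (leans to +x, second feed). It stays where it is left; stiff hinge, about 2 N at the knob.
- lever_knob (a point): Centre of the black ball knob, 28 mm across, on top of the lever; it turns about the pivot at a radius of 85 mm. The stem under it is a 9 mm steel rod.
- switch_pivot (a point): Lever's hinge axis in the middle of the fixed grey switch box (120 x 72 x 40 mm, standing on the table), 30 mm above the table. Axes are the box's: x along the throw (lever leans to +x at positive angles), y the hinge axis, z up.
- rack: Fixed white battery rack, 195 (x) x 79 (y) x 48 (z) mm, from y = -41 to +38 mm; origin on the table, in the middle of the row. Three pockets at x = -60, 0, +60 mm, 45 mm wide, open to -y; caps overhang each pack and it sits behind a pair of sprung catches at the mouth, which give way at 5 to 12 N. The 8 mm back plate on the +y side has one access window behind each pocket, 28 wide x 26 mm high, centre 22 mm above the table.
- pack_0_center (a point): Centre (half-way up, 18 mm above its underside) of a battery pack, black block 42 (x) x 56 (y) x 36 mm, 0.2 kg; at the start in the rack's pocket at x = -60 mm with its rear face at about y = +28 mm of the rack and its y axis along the rack's. May be absent.
- pack_1_center (a point): Centre (half-way up, 18 mm above its underside) of a battery pack, black block 42 (x) x 56 (y) x 36 mm, 0.2 kg; at the start in the rack's pocket at x = 0 mm with its rear face at about y = +28 mm of the rack and its y axis along the rack's. May be absent.
- pack_2_center (a point): Centre (half-way up, 18 mm above its underside) of a battery pack, black block 42 (x) x 56 (y) x 36 mm, 0.2 kg; at the start in the rack's pocket at x = 60 mm with its rear face at about y = +28 mm of the rack and its y axis along the rack's. May be absent.
- tool_grip (a point): Push tool, loose, 0.35 kg: point in the middle of its upright wooden grip 45 mm above the underside. Grip 26 (x) x 36 (y) mm, its top 62 mm above the underside, on a steel foot 40 x 60 x 8 mm (from y = -35 to +25 mm). A round rod 12 mm thick points along its -y axis, 22 mm above the underside, its tip 180 mm from the grip's axis. It stands by itself, so it can be gripped from above across its x and carried or slid standing.
- mat: Dark mat lying flush on the table, 280 (x) x 150 (y) mm, under 1 mm thick, no obstacle; origin at its middle.
- tool_pad: Square cork pad for the push tool, 90 x 90 mm, under 1 mm thick, no obstacle; origin at its middle. The tool's grip and foot start on it.
- jar: Jar of paste, 56 mm round, 55 mm high, origin under its centre: to be left alone.
- measure: Tape measure, 33 x 78 x 60 mm, origin under its centre: to be left alone.
- brown_tape: Roll of brown tape, 94 mm round, 25 mm high, origin under its centre: to be left alone.
Not all that is in view belongs to the job. Leave any yellow look-alike of the part that bears lever alone.

How it is judged:
By the outcome, as a careful person would: the job done as asked, in the order asked, and still so for the second after the job is handed in, with the robot touching nothing.
Of pack_0, pack_1, pack_2 only 2 to 3 are there at a start; the rules pass over those that are not, and their reading is None.
At some moment in a run one of push_tool may be knocked a few centimetres aside while the robot is not near it.
Once in a run the grip may slacken for a moment while it holds something.
It also fails if it takes over 210 s, if anything falls off the work surface, if the arm or the gripper's body presses on something with over 40 N, if the wrist force passes 120 N, or if a joint passes its speed limit or range.

## Working session

There is one attempt and no reset: what is moved stays moved. The work goes in short steps, Python scripts to look and compute and a tool call to move; the robot and the scene stay as the last step left them, time stands still between calls to the robot, and variables do not carry over. Pictures are saved under pics/ and viewed, and the job is handed in when it is done.

Besides the shell and the picture viewer there is one more tool, called after "Emit:" as name(argument=value, ...) on one line, values as JSON. drive_tool: Moves the arm, as the interface text tells. Its arguments: {"type":"object","properties":{"targets":{"type":"array","items":{"type":"array","items":{"type":"number"}}},"hand":{"type":"number"},"force":{"type":"number"}},"required":["targets"]}

```bash
mkdir -p pics; ls
cat > h.py <<'E'
from rig import r
import numpy as np, cv2
def snap(name,out=None):
    s=r.snapshot(name)
    if out: cv2.imwrite('pics/'+out,s['color'][:,:,::-1])
    return s
def proj(s,X):
    c=s['R']@np.array(X,float)+np.array(s['t']); return np.array([s['fx']*c[0]/c[2]+s['cx'],s['fy']*c[1]/c[2]+s['cy']])
def ray(s,u,v,z):
    d=np.array([(u-s['cx'])/s['fx'],(v-s['cy'])/s['fy'],1.]); R=np.array(s['R']);t=np.array(s['t'])
    o=-R.T@t; w=R.T@d; return o+w*(z-o[2])/w[2]
E
python3 - <<'E'
from h import *
st=r.get_state(); print(st, r.nose_length)
for c in ('scene','top'):
    s=snap(c,c+'0.png'); print(c,s['R'],s['t'],s['fx'])
    for n in ['lever','lever_knob','switch_pivot','rack','pack_0_center','pack_1_center','pack_2_center','tool_grip','mat','tool_pad','jar','measure','brown_tape']:
        try: print(n,[(np.round(m['point'],0).tolist(),round(m['conf'],2), proj(s,m['point']).round().tolist()) for m in r.mark_of(n,c)[:4]])
        except Exception as e: print(n,e)
E
```

```text
pics
{'time': 0.0, 'joint_pos': array([ 8.04494359e+01,  2.05919029e+01,  6.31842078e-01, -1.96536845e-02,
       -7.01363962e+01, -1.65067600e+01]), 'qvel': array([-0.0661806 , -0.0275005 , -0.0575493 , -0.05658722, -0.00586054,
        0.04458259]), 'effort': array([ 1.40012195e-03, -5.83318734e+01,  2.93432915e+01,  6.93660825e+00,
       -5.76335515e-03, -1.18684079e-05]), 'eef_pos': array([296.33510475, 605.96306036, 255.34516907]), 'eef_rot': array([[-4.39374603e-01, -5.97460116e-04,  8.98303736e-01],
       [-8.98302315e-01, -1.60661287e-03, -4.39374977e-01],
       [ 1.70573537e-03, -9.99998531e-01,  1.69205088e-04]]), 'force': array([-0.58748176, -0.93519048,  0.68514738]), 'ft_torque': array([-0.05538277, -0.02539318,  0.03319932]), 'width': 1.0019935503232493} 25.0
scene [[ 0.42312748 -0.90601954  0.00957778]
 [-0.53932261 -0.26033936 -0.80084614]
 [ 0.72807572  0.3336945  -0.59879355]] [-265.41554423  357.39281813  836.48066155] 501.0362163170624
lever it knows: brown_tape, jar, lever_knob, mat, measure, pack_0_center, pack_1_center, pack_2_center, rack, switch_pivot, too
[... 1500 characters left out ...]
0, 238.0])]
pack_0_center [([480.0, 60.0, 16.0], 0.74, [296.0, 263.0])]
pack_1_center [([539.0, 61.0, 16.0], 0.81, [295.0, 238.0]), ([600.0, 60.0, 17.0], 0.27, [296.0, 213.0])]
pack_2_center [([598.0, 61.0, 19.0], 0.7, [295.0, 214.0]), ([526.0, 340.0, 2.0], 0.69, [182.0, 244.0]), ([522.0, 339.0, 45.0], 0.51, [177.0, 244.0]), ([768.0, -50.0, -0.0], 0.15, [341.0, 148.0])]
tool_grip [([519.0, 342.0, 47.0], 0.64, [176.0, 245.0])]
mat [([523.0, -232.0, 1.0], 0.75, [415.0, 246.0])]
tool_pad [([526.0, 339.0, -4.0], 0.89, [183.0, 244.0])]
jar [([770.0, -50.0, -1.0], 0.73, [341.0, 148.0])]
measure [([783.0, 117.0, -2.0], 0.8, [274.0, 143.0])]
brown_tape [([612.0, -426.0, -0.0], 0.62, [494.0, 209.0])]
```

View pics/scene0.png

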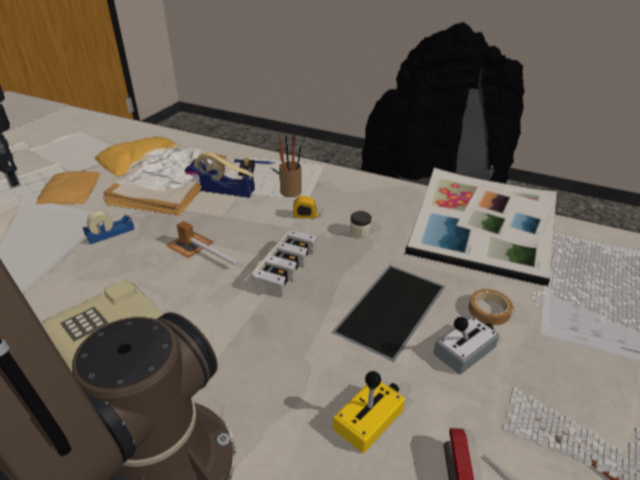

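View pics/top0.png

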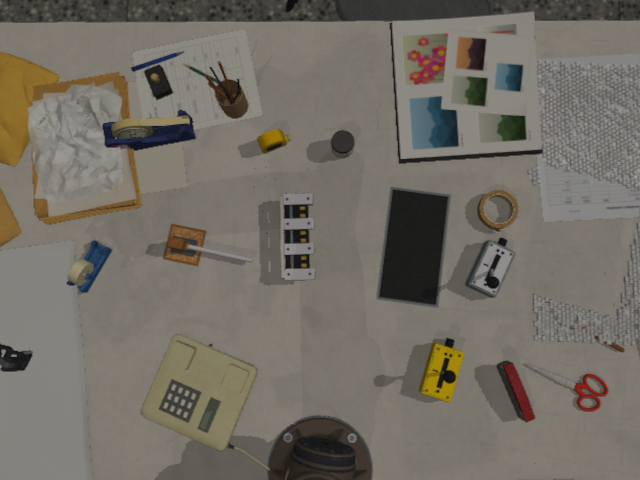

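Run:
```python
import cv2,numpy as np
a=cv2.imread('pics/top0.png')
c=cv2.resize(a[170:310,130:330],None,fx=4,fy=4,interpolation=2);cv2.imwrite('pics/c1.png',c)
c=cv2.resize(a[170:400,370:530],None,fx=2.5,fy=2.5,interpolation=2);
b=cv2.imread('pics/scene0.png');d=cv2.resize(b[275:425,330:500],(0,0),fx=2.3,fy=2.3,interpolation=2)
h=max(c.shape[0],d.shape[0]);o=np.zeros((h,c.shape[1]+d.shape[1],3),np.uint8);o[:c.shape[0],:c.shape[1]]=c;o[:d.shape[0],c.shape[1]:]=d
cv2.imwrite('pics/c2.png',o)
```

```text
(no output)
```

View pics/c1.png

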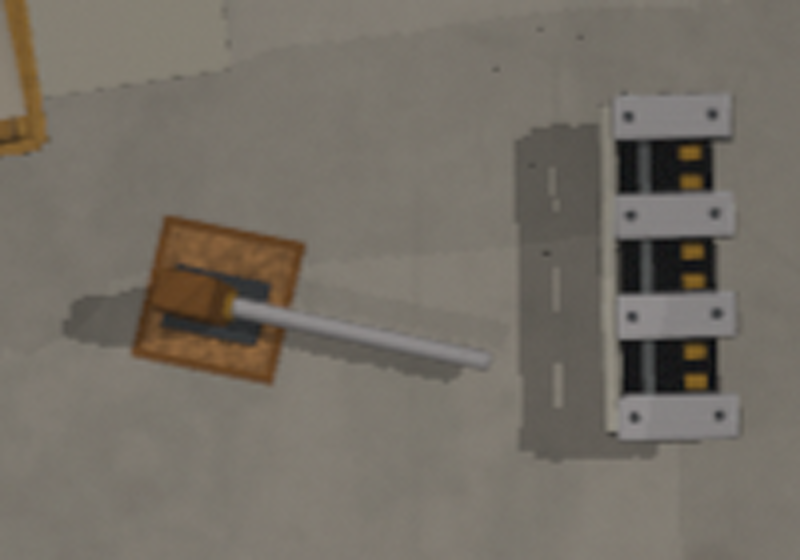

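View pics/c2.png

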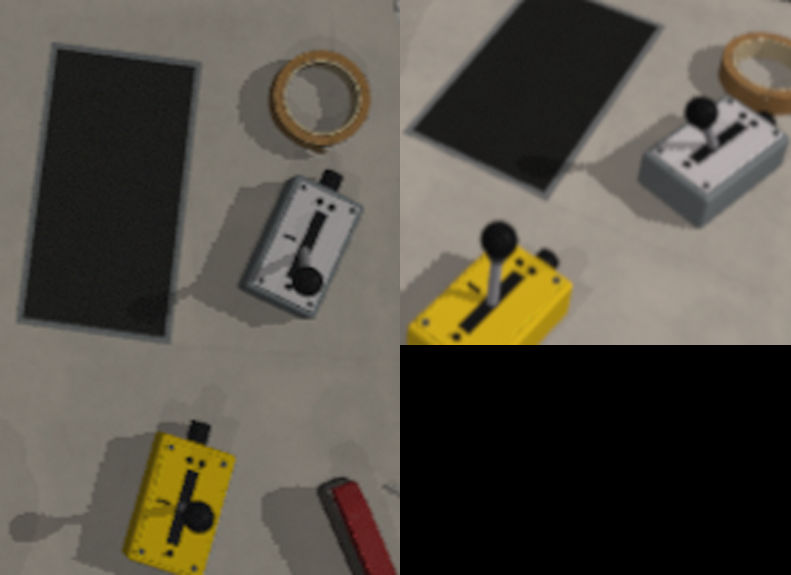

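Run:
```python
from h import *
s=r.snapshot('top')
f=lambda p,z,k,o: ray(s,p[0]/k+o[0],p[1]/k+o[1],z)
for a,b in (((628,117),(635,417)),((712,115),(720,415))):
    A,B=f(a,48,4,(130,170)),f(b,48,4,(130,170));print('rack',A.round(1),B.round(1),np.degrees(np.arctan2(*(A-B)[[1,0]])))
A,B=f((232,306),22,4,(130,170)),f((490,360),22,4,(130,170));print('rod',A,B,np.degrees(np.arctan2((B-A)[0],-(B-A)[1])))
P=[f(p,40,2.5,(370,170)) for p in ((292,178),(362,205),(312,316),(243,288))]
print('box',np.round(P,1),np.mean(P,0)); e=(P[1]+P[0]-P[2]-P[3]);print(np.degrees(np.arctan2(e[1],e[0])),np.linalg.norm(e)/2,np.linalg.norm(P[1]-P[0]))
P=[f(p,0,2.5,(370,170)) for p in ((54,45),(201,64),(168,342),(18,322))]
print('mat',np.round(P,1),np.mean(P,0)); e=(P[1]+P[0]-P[2]-P[3]);print(np.degrees(np.arctan2(e[1],e[0])))
K=f((307,281),102.5,2.5,(370,170));print('knob',K)
```

```text
rack [628.4  79.1  48. ] [449.4  72.7  48. ] 2.034889142300899
rack [629.6  28.9  48. ] [450.6  22.9  48. ] 1.9344741510824313
rod [517.5967727  319.10631023  22.        ] [485.11788682 162.52201515  22.        ] -11.718186575104044
box [[ 528.9 -395.2   40. ]
 [ 503.2 -460.2   40. ]
 [ 398.9 -409.3   40. ]
 [ 424.9 -345.7   40. ]] [ 463.96558753 -402.58520787   40.        ]
-25.71781582298553 115.6365091232554 69.87512126227801
mat [[ 666.5 -175.6    0. ]
 [ 647.3 -320.4    0. ]
 [ 374.7 -281.6    0. ]
 [ 393.6 -137.5    0. ]] [ 520.50877483 -228.77228469    0.        ]
-8.028631581357542
knob [ 428.38571353 -388.27485419  102.5       ]
```

```bash
cat >> h.py <<'E'
from scipy.spatial.transform import Rotation as Ro
def yawR(a): # tool z horizontal at world angle a (deg); y down; x = y×z
    z=np.array([np.cos(np.radians(a)),np.sin(np.radians(a)),0]);y=np.array([0,0,-1.]);return np.stack([np.cross(y,z),y,z],1)
def plan(*pts):
    """pts: (x,y,z,yaw) of TCP"""
    st=r.get_state();R0=st['eef_rot'];p0=st['eef_pos']
    print('t',round(st['time'],2),'tcp',p0.round(1),'zyaw',round(float(np.degrees(np.arctan2(R0[1,2],R0[0,2]))),2),'F',st['force'].round(1),'w',round(st['width'],3))
    prev=p0
    for p in pts:
        d=R0.T@(np.array(p[:3])-p0); rv=np.degrees(Ro.from_matrix(R0.T@yawR(p[3])).as_rotvec())
        print(p,'->',d.round(1).tolist(),rv.round(1).tolist(),'rows',np.ceil(max(np.linalg.norm(np.array(p[:3])-prev)/41.7,np.linalg.norm(rv)/7.16))); prev=np.array(p[:3])
E
python3 - <<'E'
from h import *
plan((560,100,250,-26),(428,-386,180,-26),(428,-386,108.5,-26))
E
```

```text
t 1.35 tcp [296.5 606.4 256.3] zyaw -26.06 F [ 0.4 -0.4 -0.6] w 1.001
(560, 100, 250, -26) -> [339.1, 6.3, 459.1] [0.0, -0.1, 0.0] rows 14.0
(428, -386, 180, -26) -> [833.7, 76.3, 554.1] [0.0, -0.1, 0.0] rows 13.0
(428, -386, 108.5, -26) -> [833.7, 147.8, 554.1] [0.0, -0.1, 0.0] rows 2.0
```

Emit:
drive_tool(targets=[[339, 6, 459, 0, 0, 0], [339, 6, 459, 0, 0, 0], [339, 6, 459, 0, 0, 0], [339, 6, 459, 0, 0, 0], [339, 6, 459, 0, 0, 0], [339, 6, 459, 0, 0, 0], [339, 6, 459, 0, 0, 0], [339, 6, 459, 0, 0, 0], [339, 6, 459, 0, 0, 0], [339, 6, 459, 0, 0, 0], [339, 6, 459, 0, 0, 0], [339, 6, 459, 0, 0, 0]], hand=75)

```text
time: 2.35
eef_pos: [527.9, 161.0, 251.5]
eef_rot: [[-0.439, 0.001, 0.899], [-0.899, 0.0, -0.439], [-0.001, -1.0, 0.0]]
force: [1.0, 0.5, -0.1]
width: 0.751
```

Run:
```python
from h import *
plan((428,-386,180,-26),(428,-386,108.5,-26))
```

```text
t 2.35 tcp [527.9 161.  251.5] zyaw -26.04 F [ 1.   0.5 -0.1] w 0.751
(428, -386, 180, -26) -> [535.4, 71.2, 150.3] [-0.0, -0.0, -0.0] rows 14.0
(428, -386, 108.5, -26) -> [535.4, 142.7, 150.3] [-0.0, -0.0, -0.0] rows 2.0
```

Emit:
drive_tool(targets=[[535, 71, 150, 0, 0, 0], [535, 71, 150, 0, 0, 0], [535, 71, 150, 0, 0, 0], [535, 71, 150, 0, 0, 0], [535, 71, 150, 0, 0, 0], [535, 71, 150, 0, 0, 0], [535, 71, 150, 0, 0, 0], [535, 71, 150, 0, 0, 0], [535, 71, 150, 0, 0, 0], [535, 71, 150, 0, 0, 0], [535, 71, 150, 0, 0, 0], [535, 71, 150, 0, 0, 0]])

```text
time: 3.35
eef_pos: [437.2, -327.0, 187.8]
eef_rot: [[-0.439, 0.001, 0.898], [-0.898, -0.0, -0.439], [-0.0, -1.0, 0.001]]
force: [0.9, -0.3, 0.6]
width: 0.749
```

Emit:
drive_tool(targets=[[0, 0, 0, 0, 0, 0], [0, 0, 0, 0, 0, 0]])

```text
time: 3.52
eef_pos: [436.6, -327.0, 187.0]
eef_rot: [[-0.443, -0.001, 0.896], [-0.896, 0.0, -0.443], [0.0, -1.0, -0.001]]
force: [-0.7, 0.0, -0.5]
width: 0.751
```

Run:
```python
from h import *
for c in('top','scene'):
    s=snap(c,c+'1.png')
    for n in ['lever_knob','switch_pivot']:
        print(c,n,[(np.round(m['point'],0).tolist(),round(m['conf'],2)) for m in r.mark_of(n,c)[:4]])
plan((428,-386,180,-26),(428,-386,108.5,-26))
```

```text
top lever_knob [([226.0, -282.0, 115.0], 0.69), ([540.0, 60.0, 12.0], 0.46), ([482.0, 59.0, 18.0], 0.28)]
top switch_pivot [([230.0, -286.0, 30.0], 0.67)]
scene lever_knob [([224.0, -289.0, 113.0], 0.9), ([430.0, -384.0, 105.0], 0.61)]
scene switch_pivot [([465.0, -402.0, 28.0], 0.93), ([229.0, -277.0, 29.0], 0.77), ([520.0, -224.0, -1.0], 0.73)]
t 3.82 tcp [ 438.5 -323.9  188.1] zyaw -25.94 F [-0.   0.2  0.8] w 0.754
(428, -386, 180, -26) -> [60.4, 8.1, 17.7] [-0.0, 0.1, -0.0] rows 2.0
(428, -386, 108.5, -26) -> [60.4, 79.6, 17.7] [-0.0, 0.1, -0.0] rows 2.0
```

View pics/scene1.png

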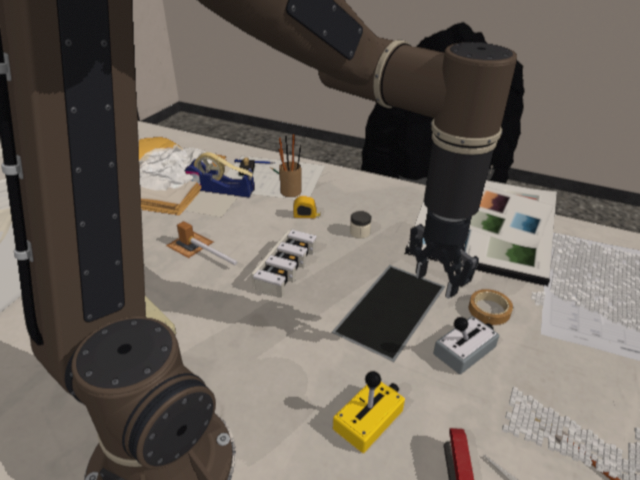

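Emit:
drive_tool(targets=[[60, 10, 18, 0, 0, 0], [60, 10, 18, 0, 0, 0], [60, 10, 18, 0, 0, 0], [60, 80, 18, 0, 0, 0], [60, 80, 18, 0, 0, 0], [60, 80, 18, 0, 0, 0], [60, 80, 18, 0, 0, 0]])

```text
time: 4.4
eef_pos: [427.4, -385.8, 107.2]
eef_rot: [[-0.438, -0.003, 0.899], [-0.899, 0.001, -0.438], [0.0, -1.0, -0.003]]
force: [-0.0, -0.5, 0.3]
width: 0.748
```

Run:
```python
from h import *
for c in('top','scene'):
    s=snap(c,c+'2.png')
a=cv2.imread('pics/scene2.png');cv2.imwrite('pics/c3.png',cv2.resize(a[250:400,380:540],None,fx=4,fy=4,interpolation=2))
plan((428,-386,108.5,-26))
```

```text
t 4.5 tcp [ 429.1 -386.9  109.6] zyaw -25.96 F [-0.5 -0.8 -0. ] w 0.751
(428, -386, 108.5, -26) -> [-0.3, 1.1, -1.4] [-0.1, 0.0, 0.0] rows 1.0
```

View pics/c3.png

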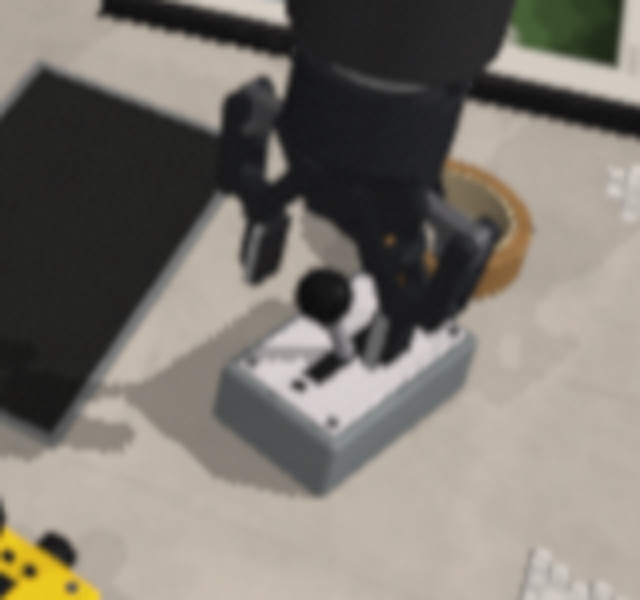

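```bash
python3 - <<'E'
from h import *
s=r.snapshot('scene'); x=yawR(-26)[:,0]; z=yawR(-26)[:,2]
f=lambda p:((proj(s,p)-[380,250])*4).round()
c=np.array([428,-386,103.])
for k in(-32,0,32):print(k,f(c+k*x),f(c+k*x-[0,0,19]))
# knob pixel
for u,v in [(325,296)]:
  p=ray(s,u/4+380,v/4+250,102.5);print(p)
t=r.snapshot('top');print((proj(t,c)))
E
python3 - <<'E'
import cv2
a=cv2.imread('pics/top2.png');cv2.imwrite('pics/c4.png',cv2.resize(a[220:320,440:560],None,fx=5,fy=5,interpolation=2))
E
```

```text
-32 [263. 258.] [257. 286.]
0 [316. 295.] [309. 323.]
32 [370. 333.] [363. 361.]
[ 429.73554407 -390.18561777  102.5       ]
[491.8463454  282.56024484]
```

View pics/c4.png

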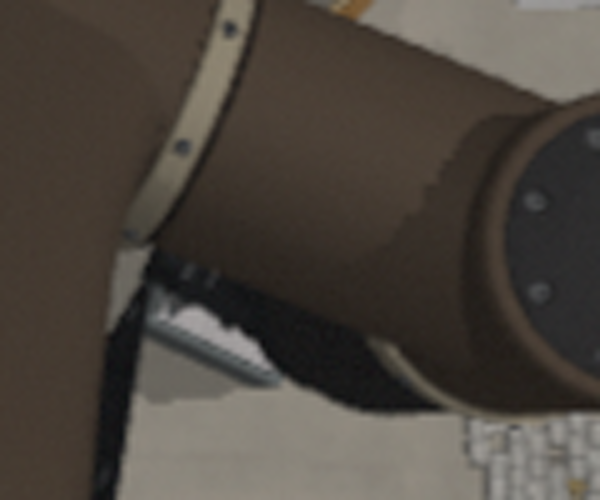

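Emit:
drive_tool(targets=[[0, 0, 0, 0, 0, 0], [0, 0, 0, 0, 0, 0], [0, 0, 0, 0, 0, 0], [0, 0, 0, 0, 0, 0], [0, 0, 0, 0, 0, 0], [0, 0, 0, 0, 0, 0], [0, 0, 0, 0, 0, 0], [0, 0, 0, 0, 0, 0]], hand=10, force=35)

```text
time: 5.27
eef_pos: [428.0, -386.1, 108.5]
eef_rot: [[-0.439, 0.001, 0.898], [-0.898, 0.0, -0.439], [-0.001, -1.0, 0.001]]
force: [0.5, 7.2, 6.9]
width: 0.304
```

Emit:
drive_tool(targets=[[-2, -3.5, 7, 0, 0, 0], [-3, -7, 14, 0, 0, 0], [-3, -9.5, 22, 0, 0, 0], [-3, -11, 29, 0, 0, 0], [-3, -12.3, 37, 0, 0, 0], [-3, -12.5, 44, 0, 0, 0], [-3, -12.5, 44, 0, 0, 0], [-3, -12.5, 44, 0, 0, 0], [-3, -12.5, 44, 0, 0, 0]])

```text
time: 6.02
eef_pos: [467.4, -404.8, 120.2]
eef_rot: [[-0.44, -0.002, 0.898], [-0.898, -0.001, -0.44], [0.002, -1.0, -0.001]]
force: [-4.4, -8.1, -1.7]
width: 0.303
```

Run:
```python
from h import *
s=snap('scene','scene3.png')
print([(np.round(m['point'],0).tolist(),round(m['conf'],2)) for m in r.mark_of('lever_knob','scene')])
a=cv2.imread('pics/scene3.png');cv2.imwrite('pics/c5.png',cv2.resize(a[250:400,380:540],None,fx=4,fy=4,interpolation=2))
plan()
```

```text
[([466.0, -403.0, 116.0], 0.78), ([225.0, -285.0, 112.0], 0.64)]
t 6.12 tcp [ 467.3 -404.8  120.2] zyaw -26.09 F [-3.6 -9.1 -1.8] w 0.304
```

View pics/c5.png

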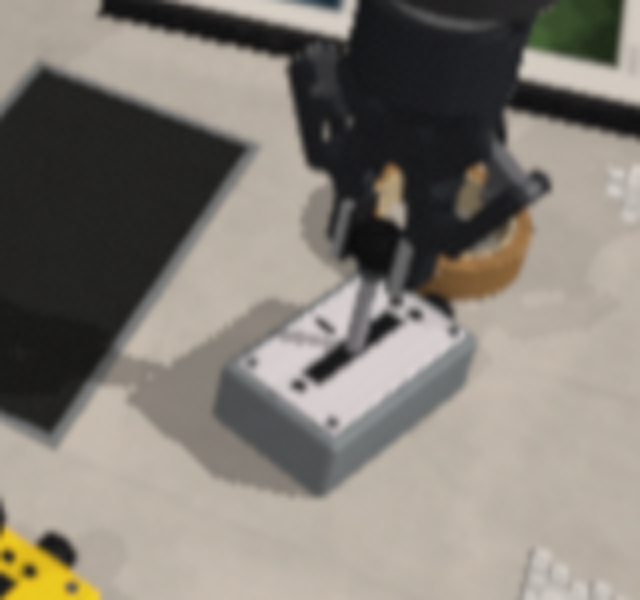

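Emit:
drive_tool(targets=[[0, 0, 0, 0, 0, 0], [0, 0, 0, 0, 0, 0], [0, 0, 0, 0, 0, 0], [0, 0, 0, 0, 0, 0], [0, 0, 0, 0, 0, 0], [0, 0, 0, 0, 0, 0], [0, -60, 0, 0, 0, 0], [0, -60, 0, 0, 0, 0], [60, -100, -120, 0, 0, 0], [60, -100, -120, 0, 0, 0], [60, -100, -120, 0, 0, 0], [60, -100, -120, 0, 0, 0]], hand=75)

```text
time: 7.12
eef_pos: [330.8, -404.1, 222.0]
eef_rot: [[-0.44, 0.001, 0.898], [-0.898, -0.001, -0.44], [-0.0, -1.0, 0.001]]
force: [-0.0, 1.0, -0.3]
width: 0.749
```

Run:
```python
from h import *
for c in ('top','scene'):
    s=snap(c,c+'4.png')
    for n in('lever_knob','switch_pivot'):
        print(n,[(np.round(m['point'],0).tolist(),round(m['conf'],2),proj(s,m['point']).round().tolist()) for m in r.mark_of(n,c)])
    for z,n in((115,'up'),):
        print('pred upright',proj(s,(464.5,-403.5,115)))
    if c=='top': a=s['color'][220:320,440:560,::-1]
    else: b=s['color'][280:380,405:525,::-1]
cv2.imwrite('pics/c6.png',cv2.resize(np.hstack([a,b]),None,fx=3.3,fy=3.3,interpolation=2))
plan()
```

```text
lever_knob [([600.0, 59.0, 18.0], 0.72, [296.0, 213.0])]
switch_pivot []
pred upright [500.66385855 265.82027557]
lever_knob [([226.0, -284.0, 115.0], 0.7, [373.0, 378.0])]
switch_pivot [([231.0, -275.0, 31.0], 0.74, [365.0, 405.0]), ([465.0, -401.0, 30.0], 0.71, [464.0, 340.0]), ([599.0, 61.0, 19.0], 0.56, [293.0, 249.0])]
pred upright [473.17122098 309.90455462]
t 7.42 tcp [ 335.  -404.6  219.9] zyaw -26.04 F [0.1 0.4 0.5] w 0.751
```

View pics/c6.png

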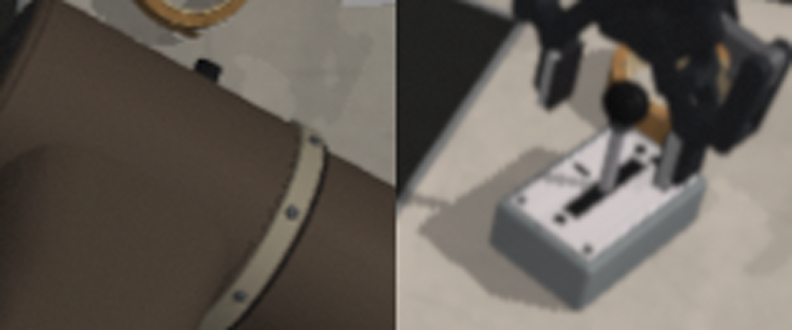

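Run:
```python
from h import *
print(r.get_state()['joint_pos'].round(1))
plan((480,-200,240,-26),(520,150,240,-26),(521,341,160,-101.7))
```

```text
[-29.    8.1 -21.1  -0.  -60.8  92.9]
t 7.42 tcp [ 335.  -404.6  219.9] zyaw -26.04 F [0.1 0.4 0.5] w 0.751
(480, -200, 240, -26) -> [-247.5, -20.1, 40.4] [0.0, -0.0, -0.0] rows 7.0
(520, 150, 240, -26) -> [-579.5, -20.0, -77.3] [0.0, -0.0, -0.0] rows 9.0
(521, 341, 160, -101.7) -> [-751.6, 60.0, -160.2] [0.0, 75.7, 0.0] rows 11.0
```

Emit:
drive_tool(targets=[[-247, -20, 40, 0, 0, 0], [-247, -20, 40, 0, 0, 0], [-247, -20, 40, 0, 0, 0], [-247, -20, 40, 0, 0, 0], [-247, -20, 40, 0, 0, 0], [-247, -20, 40, 0, 0, 0], [-579, -20, -77, 0, 7, 0], [-579, -20, -77, 0, 14, 0], [-579, -20, -77, 0, 21, 0], [-579, -20, -77, 0, 28, 0], [-579, -20, -77, 0, 35, 0], [-579, -20, -77, 0, 42, 0]])

```text
time: 8.42
eef_pos: [504.9, 19.8, 239.5]
eef_rot: [[-0.898, -0.001, 0.439], [-0.439, -0.0, -0.898], [0.001, -1.0, -0.0]]
force: [1.0, 0.8, -0.8]
width: 0.75
```

Run:
```python
from h import *
for c in ('top','scene'):
    s=snap(c,c+'5.png')
    for n in('lever_knob','switch_pivot','tool_grip','tool_pad','rack'):
        print(n,[(np.round(m['point'],0).tolist(),round(m['conf'],2),proj(s,m['point']).round().tolist()) for m in r.mark_of(n,c)])
    print('pred upright',proj(s,(464.5,-403.5,115)))
    if c=='top': a=s['color'][220:320,440:560,::-1]
    else: b=s['color'][280:380,405:525,::-1]
cv2.imwrite('pics/c7.png',cv2.resize(np.hstack([a,b]),None,fx=3.3,fy=3.3,interpolation=2))
plan((520,150,240,-26),(521,341,160,-101.7))
```

```text
lever_knob [([465.0, -401.0, 118.0], 0.66, [500.0, 265.0]), ([226.0, -281.0, 115.0], 0.53, [448.0, 376.0])]
switch_pivot [([228.0, -283.0, 29.0], 0.94, [442.0, 370.0]), ([467.0, -410.0, 31.0], 0.87, [493.0, 268.0])]
tool_grip []
tool_pad []
rack []
pred upright [500.66385855 265.82027557]
lever_knob [([226.0, -290.0, 112.0], 0.7, [376.0, 380.0]), ([466.0, -402.0, 115.0], 0.56, [473.0, 309.0])]
switch_pivot [([463.0, -402.0, 29.0], 0.88, [464.0, 341.0])]
tool_grip [([522.0, 343.0, 45.0], 0.61, [183.0, 229.0])]
tool_pad [([526.0, 333.0, 2.0], 0.94, [190.0, 242.0])]
rack [([541.0, 55.0, 2.0], 0.78, [285.0, 268.0]), ([463.0, -400.0, 116.0], 0.2, [471.0, 310.0])]
pred upright [473.17122098 309.90455462]
t 9.02 tcp [504.6  16.4 240.2] zyaw -63.74 F [-0.2 -0.6  0.2] w 0.749
(520, 150, 240, -26) -> [-72.9, 0.2, -113.0] [-0.0, -37.7, -0.0] rows 6.0
(521, 341, 160, -101.7) -> [-158.3, 80.2, -283.9] [0.0, 38.0, -0.0] rows 6.0
```

View pics/c7.png

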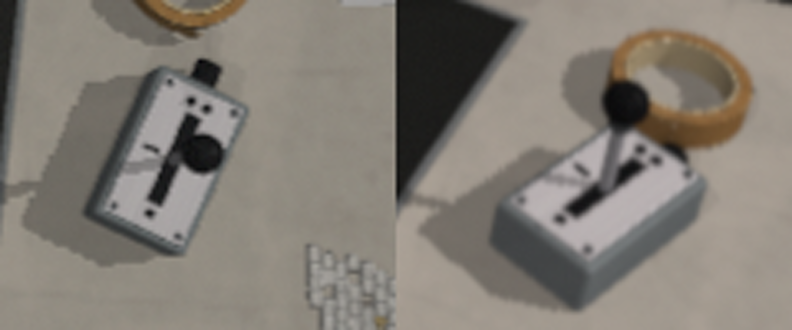

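View pics/top5.png

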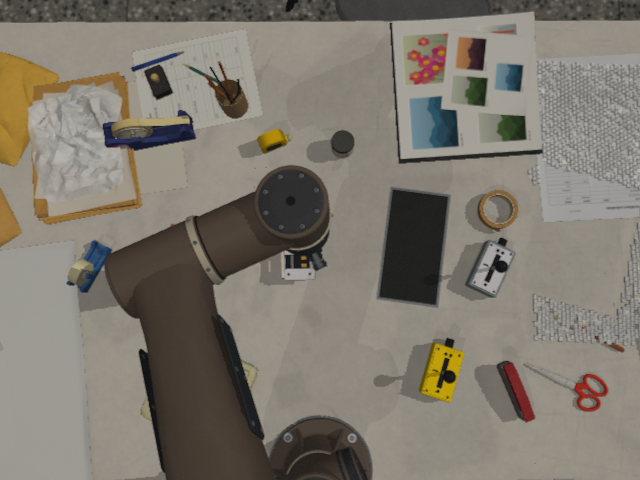

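Run:
```python
from h import *
s=r.snapshot('top')
m=ray(s,172.5/3.3+440,161.5/3.3+220,40);k=ray(s,203/3.3+440,154/3.3+220,115)
# box corners
P=[ray(s,u/3.3+440,v/3.3+220,40) for u,v in((163,68),(246,103),(180,252),(92,214))]
print(m,k,np.mean(P,0)); u=yawR(-26)[:,2]
print((k-m)@u,(k-np.mean(P,0))@u)
```

```text
[ 463.12240881 -405.70842059   40.        ] [ 462.6215075  -405.31013503  115.        ] [ 465.01578115 -404.25418351   40.        ]
-0.6248040144814339 -1.689060217989447
```

Emit:
drive_tool(targets=[[-158, 80, -284, 0, 7, 0], [-158, 80, -284, 0, 14, 0], [-158, 80, -284, 0, 21, 0], [-158, 80, -284, 0, 28, 0], [-158, 80, -284, 0, 35, 0], [-158, 80, -284, 0, 38, 0], [-158, 80, -284, 0, 38, 0], [-158, 80, -284, 0, 38, 0], [-158, 80, -284, 0, 38, 0], [-158, 80, -284, 0, 38, 0], [-158, 80, -284, 0, 38, 0]])

```text
time: 9.98
eef_pos: [520.1, 341.8, 159.4]
eef_rot: [[-0.979, -0.001, -0.202], [0.202, -0.001, -0.979], [0.001, -1.0, 0.001]]
force: [0.2, 0.1, 0.1]
width: 0.749
```

Run:
```python
from h import *
for c in ('scene','top'):
    s=snap(c,c+'6.png')
    print([(np.round(m['point'],0).tolist(),round(m['conf'],2),proj(s,m['point']).round().tolist()) for m in r.mark_of('tool_grip',c)])
    if c=='scene': a=s['color'][190:290,140:260,::-1]
    else: b=s['color'][190:290,140:260,::-1]
cv2.imwrite('pics/c8.png',cv2.resize(np.hstack([a,b]),None,fx=3.3,fy=3.3,interpolation=2))
plan((521.5,341,51,-101.7))
```

```text
[([519.0, 342.0, 46.0], 0.91, [183.0, 230.0])]
[([522.0, 340.0, 45.0], 0.72, [177.0, 244.0])]
t 10.18 tcp [520.6 340.6 160.8] zyaw -101.75 F [-0.4 -0.2  1.4] w 0.748
(521.5, 341, 51, -101.7) -> [-0.7, 109.8, -0.5] [0.0, -0.1, -0.0] rows 3.0
```

View pics/c8.png

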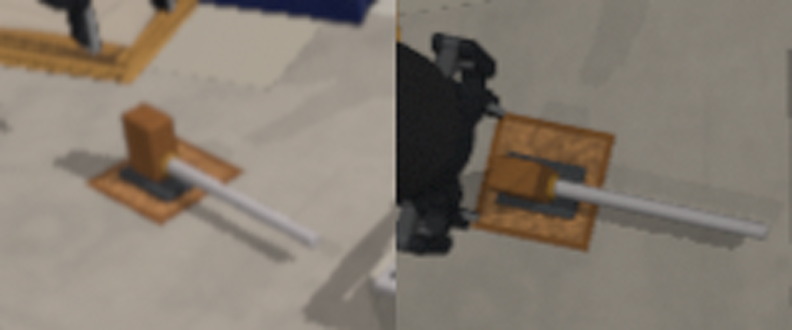

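Tool is undisturbed (top ~ (177,244)); descend, centred, and grip.

Emit:
drive_tool(targets=[[0, 60, 0, 0, 0, 0], [0, 60, 0, 0, 0, 0], [0, 110, 0, 0, 0, 0], [0, 110, 0, 0, 0, 0], [0, 110, 0, 0, 0, 0], [0, 110, 0, 0, 0, 0]])

```text
time: 10.68
eef_pos: [520.9, 341.4, 51.2]
eef_rot: [[-0.979, 0.0, -0.203], [0.203, -0.0, -0.979], [-0.0, -1.0, 0.0]]
force: [-0.1, 0.3, 0.3]
width: 0.748
```

Emit:
drive_tool(targets=[[0, 0, 0, 0, 0, 0], [0, 0, 0, 0, 0, 0], [0, 0, 0, 0, 0, 0], [0, 0, 0, 0, 0, 0], [0, 0, 0, 0, 0, 0], [0, 0, 0, 0, 0, 0], [0, 0, 0, 0, 0, 0], [0, 0, 0, 0, 0, 0]], hand=5, force=80)

```text
time: 11.35
eef_pos: [521.3, 342.7, 52.3]
eef_rot: [[-0.979, 0.003, -0.202], [0.202, 0.002, -0.979], [-0.002, -1.0, -0.003]]
force: [0.3, -0.2, 7.1]
width: 0.291
```

Run:
```python
from h import *
for c in ('scene','top'):
    s=snap(c,c+'7.png')
    print([(np.round(m['point'],0).tolist(),round(m['conf'],2),proj(s,m['point']).round().tolist()) for m in r.mark_of('tool_grip',c)])
    if c=='scene': a=s['color'][190:290,140:260,::-1]
    else: b=s['color'][190:290,140:260,::-1]
cv2.imwrite('pics/c9.png',cv2.resize(np.hstack([a,b]),None,fx=3.3,fy=3.3,interpolation=2))
plan()
```

```text
[([520.0, 340.0, 44.0], 0.67, [184.0, 230.0])]
[([521.0, 342.0, 45.0], 0.95, [176.0, 244.0]), ([462.0, -400.0, 116.0], 0.63, [499.0, 267.0])]
t 11.55 tcp [521.3 342.7  52.3] zyaw -101.64 F [-0.3 -0.5  6. ] w 0.292
```

View pics/c9.png

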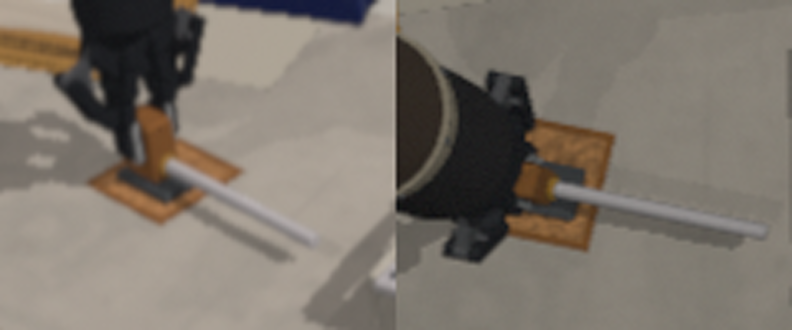

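```bash
cat >> h.py <<'E'
C=np.array([539.7,57.5]);A=np.radians(2)
def rk(k,s): return C+k*np.array([np.cos(A),np.sin(A)])+s*np.array([-np.sin(A),np.cos(A)])
E
python3 - <<'E'
from h import *
plan((521.3,342.7,55.5,-101.7),(*rk(0,285),55.5,-88),(*rk(-60,285),55.5,-88))
E
```

```text
t 11.55 tcp [521.3 342.7  52.3] zyaw -101.64 F [-0.3 -0.5  6. ] w 0.292
(521.3, 342.7, 55.5, -101.7) -> [-0.0, -3.2, -0.0] [0.2, 0.1, -0.1] rows 1.0
(np.float64(529.7536434397873), np.float64(342.3263857004423), 55.5, -88) -> [-8.4, -3.2, -1.4] [0.1, -13.6, -0.1] rows 2.0
(np.float64(469.7901938186415), np.float64(340.23241589829223), 55.5, -88) -> [49.9, -3.4, 12.8] [0.1, -13.6, -0.1] rows 2.0
```

Emit:
drive_tool(targets=[[0, -3.5, 0, 0, 0, 0], [0, -3.5, 0, 0, 0, 0], [-2, -3.5, 0, 0, -3, 0], [-4, -3.5, -1, 0, -7, 0], [-6, -3.5, -1, 0, -10, 0], [-8.4, -3.5, -1.4, 0, -13.6, 0], [-8.4, -3.5, -1.4, 0, -13.6, 0], [-8.4, -3.5, -1.4, 0, -13.6, 0], [-8.4, -3.5, -1.4, 0, -13.6, 0]], force=100)

```text
time: 12.3
eef_pos: [528.5, 341.2, 53.5]
eef_rot: [[-1.0, -0.0, 0.031], [-0.031, -0.0, -1.0], [0.0, -1.0, 0.0]]
force: [-0.2, -0.5, -3.4]
width: 0.291
```

Run:
```python
from h import *
s=snap('top','top8.png')
cv2.imwrite('pics/c10.png',cv2.resize(s['color'][190:300,160:340,::-1],None,fx=4.4,fy=4.4,interpolation=2))
s=snap('scene','scene8.png')
cv2.imwrite('pics/c11.png',cv2.resize(s['color'][200:310,150:330,::-1],None,fx=4.4,fy=4.4,interpolation=2))
plan()
```

```text
t 12.4 tcp [528.6 341.3  53.6] zyaw -88.15 F [ 0.   0.6 -3.6] w 0.288
```

View pics/c10.png

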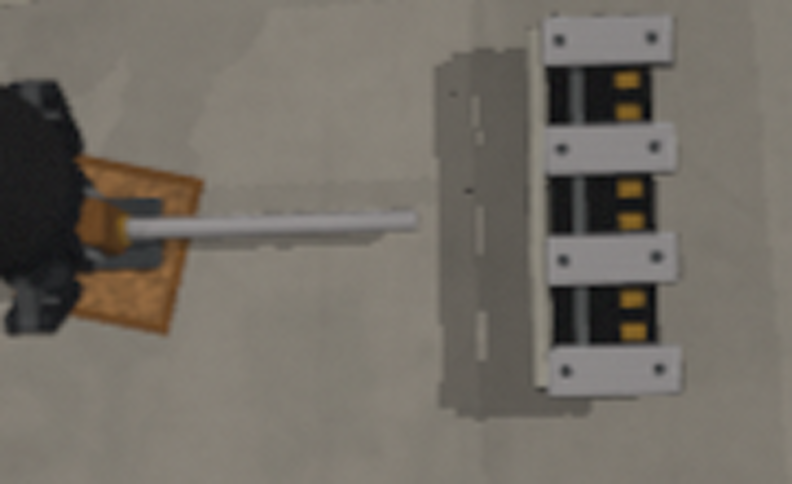

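View pics/c11.png

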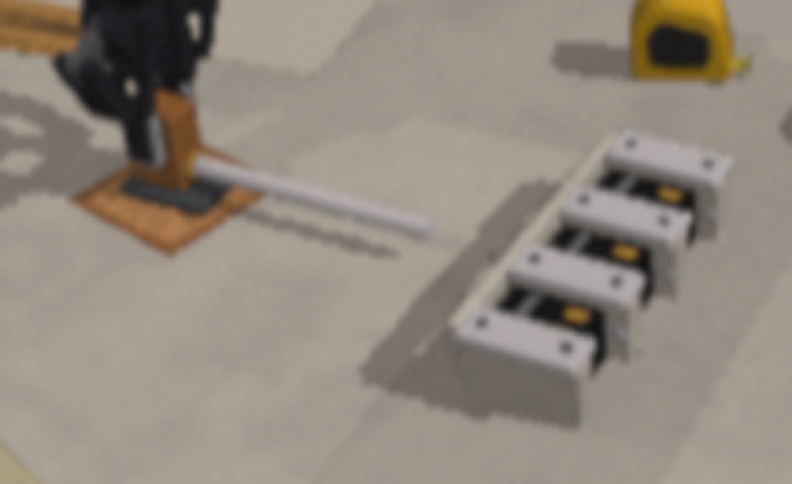

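Run:
```python
from h import *
s=r.snapshot('top')
g=lambda u,v,z: ray(s,u/4.4+160,v/4.4+190,z)
t=g(413,220,24);b=g(130,229,24);print('tip',t,'base',b,np.degrees(np.arctan2((t-b)[0],-(t-b)[1])))
def inr(p): d=p[:2]-C; return d@[np.cos(A),np.sin(A)],d@[-np.sin(A),np.cos(A)]
print('tip rk',inr(t),'base',inr(b),'tcp',inr(r.get_state()['eef_pos']))
for a,c in(((628,80),(627,112)),((629,189),(629,221)),((632,298),(633,331))):
    print('pack',inr((g(*a,36)+g(*c,36))/2))
for p in((559,40),(561,149),(563,260),(566,371),(651,37),(655,146),(657,257),(659,369)): print('screw',np.round(inr(g(*p,48)),1))
print('back edge',inr(g(530,30,48)),inr(g(537,388,48)), inr(g(676,36,48)),inr(g(681,371,48)))
```

```text
tip [533.28992686 159.93352841  24.        ] base [528.1839072  315.21949601  24.        ] 1.8832867797404171
tip rk (np.float64(-2.8312897135183803), np.float64(102.5948370014719)) base (np.float64(-2.514796806431029), np.float64(257.96440610175534)) tcp (np.float64(-1.130163061131854), np.float64(284.08502417720274))
pack (np.float64(59.839185874447125), np.float64(-17.35796054730562))
pack (np.float64(-0.19508761316149703), np.float64(-16.608065506903067))
pack (np.float64(-59.822595570700955), np.float64(-16.93882772651606))
screw [89.8 18.3]
screw [29.9 18.6]
screw [-30.4  18.9]
screw [-89.9  18.6]
screw [ 89.7 -31.6]
screw [ 29.8 -32.1]
screw [-30.4 -31.6]
screw [-90.5 -31. ]
back edge (np.float64(95.86614034774514), np.float64(33.98177685901494)) (np.float64(-98.43354321115196), np.float64(34.282874727446185)) (np.float64(89.77867831529052), np.float64(-45.20320749852325)) (np.float64(-91.94322770525896), np.float64(-42.65479988465949))
```

Emit:
drive_tool(targets=[[-2.7, 0, 20, 0, 0, 0], [-2.7, 0, 40, 0, 0, 0], [-2.7, 0, 56, 0, 0, 0], [-2.7, 0, 62, 0, 0, 0], [-2.7, 0, 68, 0, 0, 0], [-2.7, 0, 74, 0, 0, 0], [-2.7, 0, 74, 0, 0, 0], [-2.7, 0, 74, 0, 0, 0]])

```text
time: 13.12
eef_pos: [534.2, 267.5, 53.8]
eef_rot: [[-0.999, 0.0, 0.033], [-0.033, 0.0, -0.999], [-0.0, -1.0, -0.0]]
force: [0.5, 0.3, -3.5]
width: 0.291
```

```bash
sed -i 's/C=np.array(\[539.7,57.5\])/C=np.array([539.8,54.0])/' h.py
cat >> h.py <<'E'
def inr(p): d=np.array(p[:2])-C; return np.round([d@[np.cos(A),np.sin(A)],d@[-np.sin(A),np.cos(A)]],1)
E
python3 - <<'E'
from h import *
s=snap('top','top9.png')
cv2.imwrite('pics/c12.png',cv2.resize(s['color'][190:300,180:360,::-1],None,fx=4.4,fy=4.4,interpolation=2))
plan();print(inr(r.get_state()['eef_pos']))
E
```

```text
t 13.17 tcp [534.2 267.8  53.8] zyaw -88.08 F [ 0.4 -0.4 -3.4] w 0.292
[  1.9 213.9]
```

View pics/c12.png

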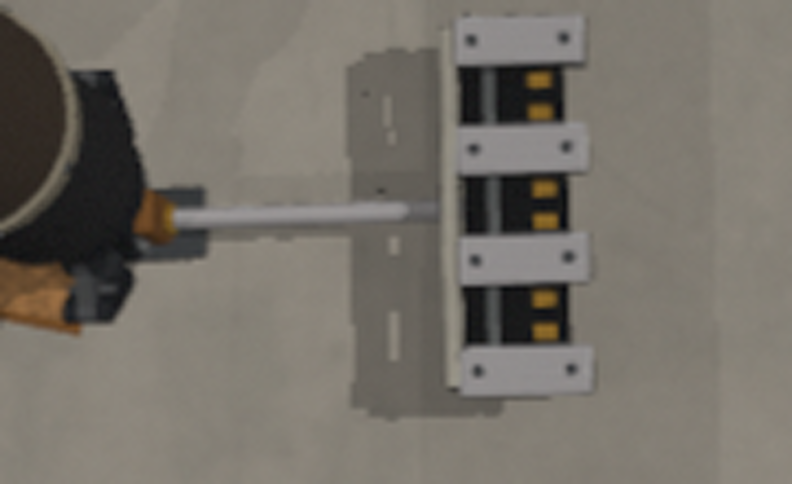

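Emit:
drive_tool(targets=[[0, 0, 4, 0, 0, 0], [0, 0, 8, 0, 0, 0], [0, 0, 12, 0, 0, 0], [0, 0, 17, 0, 0, 0], [0, 0, 22, 0, 0, 0], [0, 0, 28, 0, 0, 0], [0, 0, 34, 0, 0, 0], [0, 0, 41, 0, 0, 0], [0, 0, 48, 0, 0, 0], [0, 0, 56, 0, 0, 0], [0, 0, 64, 0, 0, 0], [0, 0, 72, 0, 0, 0]])

```text
time: 14.17
eef_pos: [536.1, 194.2, 53.5]
eef_rot: [[-0.999, -0.001, 0.033], [-0.033, -0.001, -0.999], [0.001, -1.0, 0.001]]
force: [0.5, -0.0, -3.2]
width: 0.294
```

Run:
```python
from h import *
s=snap('top','top10.png')
cv2.imwrite('pics/c13.png',cv2.resize(s['color'][190:300,180:360,::-1],None,fx=4.4,fy=4.4,interpolation=2))
plan();print(inr(r.get_state()['eef_pos']))
```

```text
t 14.22 tcp [535.6 192.8  53.3] zyaw -88.14 F [-0.5 -2.3 -3.3] w 0.294
[  0.7 138.9]
```

View pics/c13.png

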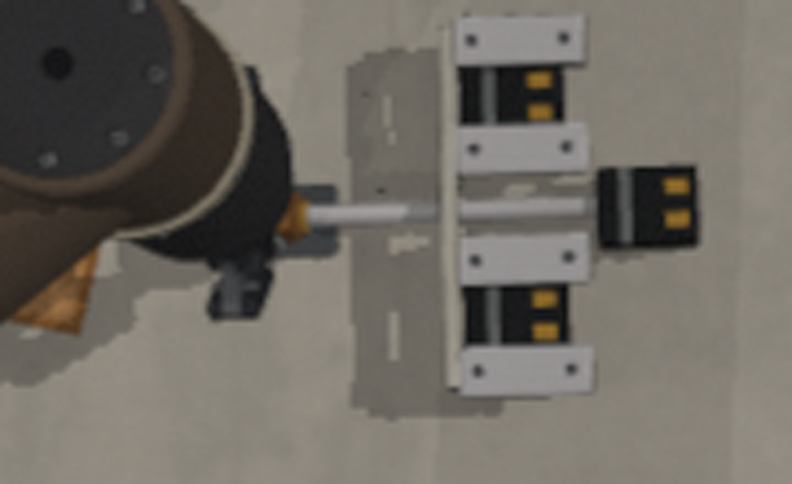

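Emit:
drive_tool(targets=[[0, 0, 8, 0, 0, 0], [0, 0, 16, 0, 0, 0], [0, 0, 24, 0, 0, 0], [0, 0, 32, 0, 0, 0], [0, 0, 40, 0, 0, 0], [0, 0, 46, 0, 0, 0], [0, 0, 51, 0, 0, 0], [0, 0, 51, 0, 0, 0], [0, 0, 30, 0, 0, 0], [0, 0, -10, 0, 0, 0], [0, 0, -50, 0, 0, 0], [0, 0, -80, 0, 0, 0]])

```text
time: 15.22
eef_pos: [534.0, 278.1, 54.0]
eef_rot: [[-0.999, 0.001, 0.034], [-0.034, 0.001, -0.999], [-0.001, -1.0, -0.001]]
force: [1.2, 0.4, -3.5]
width: 0.289
```

Run:
```python
from h import *
s=snap('top','top11.png')
cv2.imwrite('pics/c14.png',cv2.resize(s['color'][190:300,180:360,::-1],None,fx=4.4,fy=4.4,interpolation=2))
p=rk(-60+1.2,242);q=rk(-60+1.2,210)
plan((*p,53.8,-88));print(inr(r.get_state()['eef_pos']))
```

```text
t 15.27 tcp [535.  283.   54.2] zyaw -87.88 F [ 2.5  5.5 -1.7] w 0.29
(np.float64(472.5901411692719), np.float64(293.8004897325141), 53.8, -88) -> [61.9, 0.2, -13.1] [0.1, 0.1, -0.2] rows 2.0
[  3.2 229. ]
```

View pics/c14.png

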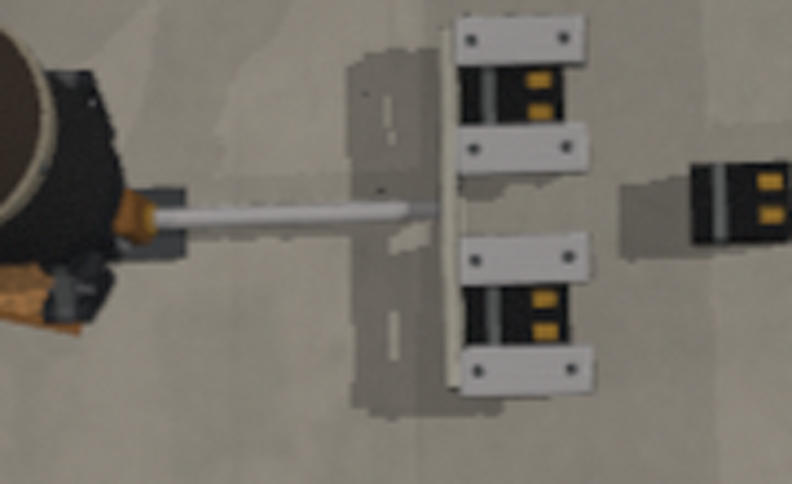

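Emit:
drive_tool(targets=[[0, 0, -13, 0, 0, 0], [0, 0, -13, 0, 0, 0], [20, 0, -13, 0, 0, 0], [42, 0, -13, 0, 0, 0], [62, 0, -13, 0, 0, 0], [62, 0, -13, 0, 0, 0], [62, 0, -13, 0, 0, 0], [62, 0, -13, 0, 0, 0]])

```text
time: 15.93
eef_pos: [471.8, 286.3, 54.0]
eef_rot: [[-0.999, 0.001, 0.034], [-0.034, 0.0, -0.999], [-0.001, -1.0, -0.0]]
force: [0.7, -0.2, -2.7]
width: 0.29
```

Run:
```python
from h import *
s=snap('top','top12.png')
cv2.imwrite('pics/c15.png',cv2.resize(s['color'][190:300,180:360,::-1],None,fx=4.4,fy=4.4,interpolation=2))
plan((*rk(-58.8,212),53.8,-88));print(inr(r.get_state()['eef_pos']))
```

```text
t 15.98 tcp [472.  286.4  53.9] zyaw -88.1 F [-0.   0.3 -3.9] w 0.289
(np.float64(473.6371260703469), np.float64(263.81876492194124), 53.8, -88) -> [-0.9, 0.1, 22.6] [0.0, -0.1, -0.0] rows 1.0
[-59.6 234.6]
```

View pics/c15.png

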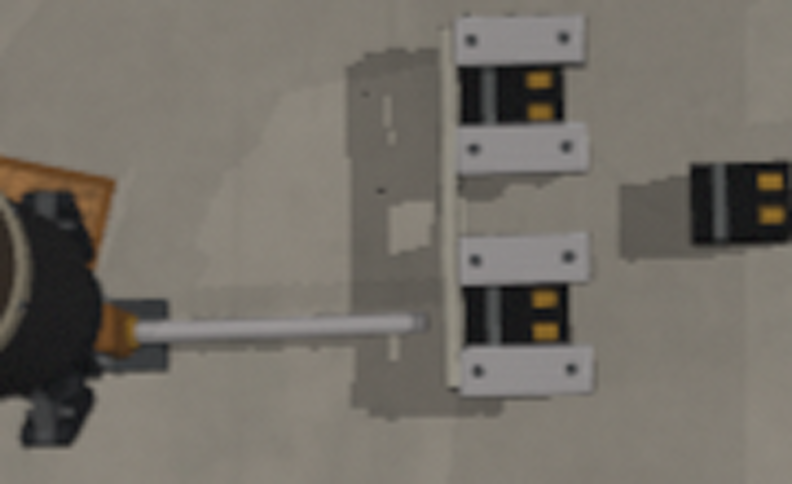

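Emit:
drive_tool(targets=[[-1.5, 0, 7, 0, 0, 0], [-1.5, 0, 14, 0, 0, 0], [-1.5, 0, 20, 0, 0, 0], [-1.5, 0, 25, 0, 0, 0], [-1.5, 0, 30, 0, 0, 0], [-1.5, 0, 35, 0, 0, 0], [-1.5, 0, 40, 0, 0, 0], [-1.5, 0, 46, 0, 0, 0], [-1.5, 0, 52, 0, 0, 0], [-1.5, 0, 58, 0, 0, 0], [-1.5, 0, 65, 0, 0, 0], [-1.5, 0, 72, 0, 0, 0]])

```text
time: 16.98
eef_pos: [475.2, 213.9, 53.6]
eef_rot: [[-0.999, 0.0, 0.034], [-0.034, 0.0, -0.999], [-0.0, -1.0, -0.0]]
force: [0.1, 2.0, -3.1]
width: 0.288
```

Run:
```python
from h import *
s=snap('top','top13.png')
cv2.imwrite('pics/c16.png',cv2.resize(s['color'][190:300,180:360,::-1],None,fx=4.4,fy=4.4,interpolation=2))
plan();print(inr(r.get_state()['eef_pos']))
```

```text
t 17.03 tcp [474.7 212.5  53.5] zyaw -88.11 F [-0.2 -1.9 -3.4] w 0.291
[-59.5 160.7]
```

View pics/c16.png

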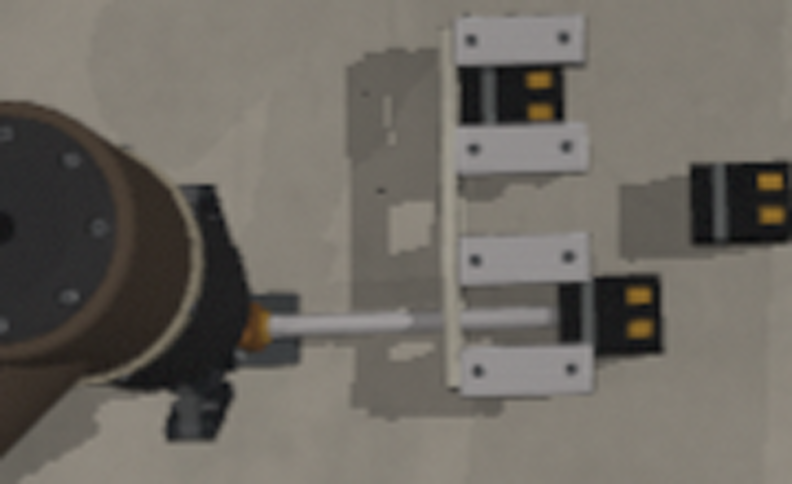

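Good, moving out straight. Remaining 73 mm.

Emit:
drive_tool(targets=[[0, 0, 8, 0, 0, 0], [0, 0, 16, 0, 0, 0], [0, 0, 24, 0, 0, 0], [0, 0, 32, 0, 0, 0], [0, 0, 40, 0, 0, 0], [0, 0, 48, 0, 0, 0], [0, 0, 56, 0, 0, 0], [0, 0, 64, 0, 0, 0], [0, 0, 69, 0, 0, 0], [0, 0, 73, 0, 0, 0], [0, 0, 73, 0, 0, 0], [0, 0, 50, 0, 0, 0]])

```text
time: 18.03
eef_pos: [475.8, 161.7, 53.3]
eef_rot: [[-1.0, -0.002, 0.03], [-0.03, -0.002, -1.0], [0.002, -1.0, 0.002]]
force: [0.2, 0.5, -4.3]
width: 0.293
```

Run:
```python
from h import *
s=snap('top','top14.png')
cv2.imwrite('pics/c17.png',cv2.resize(s['color'][190:300,180:360,::-1],None,fx=4.4,fy=4.4,interpolation=2))
p=rk(-58.8,240);q=rk(61.5,240)
plan((*p,53.8,-88),(*q,53.8,-88));print(inr(r.get_state()['eef_pos']))
```

```text
t 18.08 tcp [477.9 167.   54. ] zyaw -88.14 F [ 1.5  6.1 -2.7] w 0.294
(np.float64(472.6599401626769), np.float64(291.80170807847594), 53.8, -88) -> [1.2, 0.3, -124.9] [0.1, -0.1, -0.1] rows 3.0
(np.float64(592.886656653074), np.float64(296.0001175317868), 53.8, -88) -> [-119.1, 0.5, -125.2] [0.1, -0.1, -0.1] rows 3.0
[-58.  115.1]
```

View pics/c17.png

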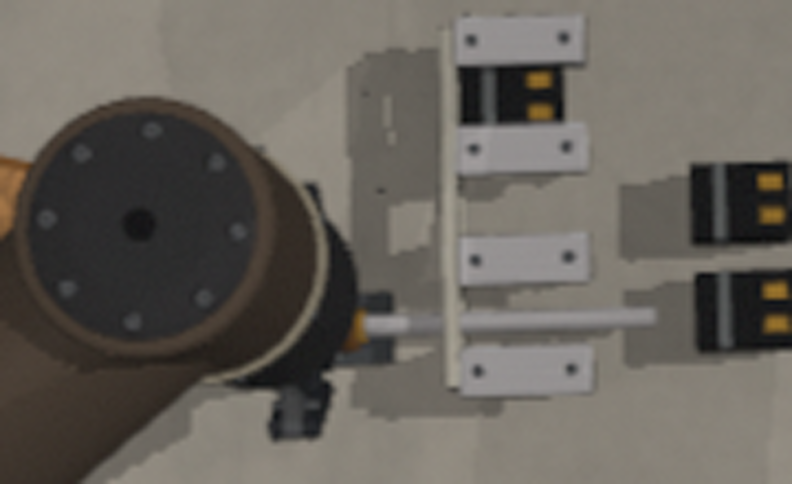

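Emit:
drive_tool(targets=[[0, 0, -30, 0, 0, 0], [0, 0, -65, 0, 0, 0], [0, 0, -100, 0, 0, 0], [0, 0, -125, 0, 0, 0], [0, 0, -125, 0, 0, 0], [-30, 0, -125, 0, 0, 0], [-60, 0, -125, 0, 0, 0], [-90, 0, -125, 0, 0, 0], [-120, 0, -125, 0, 0, 0], [-120, 0, -125, 0, 0, 0], [-120, 0, -125, 0, 0, 0], [-120, 0, -125, 0, 0, 0]])

```text
time: 19.08
eef_pos: [592.1, 293.0, 52.8]
eef_rot: [[-0.999, -0.001, 0.033], [-0.033, -0.001, -0.999], [0.002, -1.0, 0.001]]
force: [-0.2, -0.2, -3.4]
width: 0.29
```

Run:
```python
from h import *
s=snap('top','top15.png')
cv2.imwrite('pics/c18.png',cv2.resize(s['color'][190:300,180:360,::-1],None,fx=4.4,fy=4.4,interpolation=2))
plan((*rk(61.5,87),53.8,-88));print(inr(r.get_state()['eef_pos']))
```

```text
t 19.13 tcp [591.8 293.2  53.1] zyaw -88.08 F [-0.7  0.4 -3.1] w 0.283
(np.float64(598.2262796485568), np.float64(143.09332099786513), 53.8, -88) -> [-1.4, -0.6, 150.2] [-0.0, -0.1, 0.1] rows 4.0
[ 60.3 237.2]
```

View pics/c18.png

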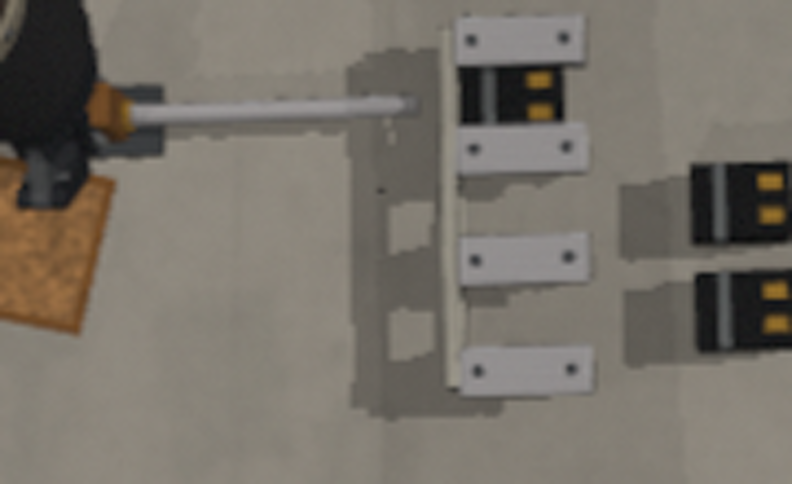

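Emit:
drive_tool(targets=[[-1.5, -1, 7, 0, 0, 0], [-1.5, -1, 14, 0, 0, 0], [-1.5, -1, 20, 0, 0, 0], [-1.5, -1, 25, 0, 0, 0], [-1.5, -1, 30, 0, 0, 0], [-1.5, -1, 35, 0, 0, 0], [-1.5, -1, 40, 0, 0, 0], [-1.5, -1, 46, 0, 0, 0], [-1.5, -1, 52, 0, 0, 0], [-1.5, -1, 58, 0, 0, 0], [-1.5, -1, 65, 0, 0, 0], [-1.5, -1, 72, 0, 0, 0]])

```text
time: 20.13
eef_pos: [596.6, 221.0, 54.7]
eef_rot: [[-0.999, 0.0, 0.034], [-0.034, 0.0, -0.999], [-0.0, -1.0, -0.0]]
force: [-1.6, 3.3, -2.3]
width: 0.288
```

Run:
```python
from h import *
s=snap('top','top16.png')
cv2.imwrite('pics/c19.png',cv2.resize(s['color'][190:300,180:360,::-1],None,fx=4.4,fy=4.4,interpolation=2))
plan();print(inr(r.get_state()['eef_pos']))
```

```text
t 20.18 tcp [596.2 219.5  54.5] zyaw -88.12 F [-0.8 -1.6 -3.3] w 0.288
[ 62.2 163.4]
```

View pics/c19.png

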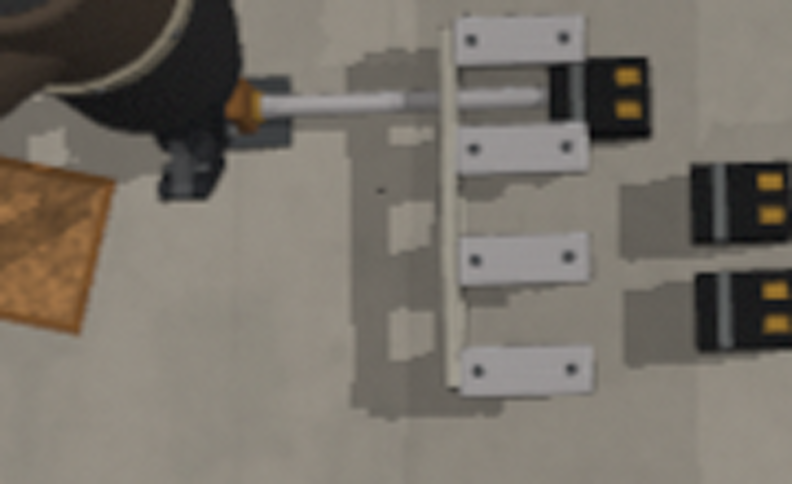

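Emit:
drive_tool(targets=[[0, 0, 8, 0, 0, 0], [0, 0, 16, 0, 0, 0], [0, 0, 24, 0, 0, 0], [0, 0, 32, 0, 0, 0], [0, 0, 40, 0, 0, 0], [0, 0, 48, 0, 0, 0], [0, 0, 56, 0, 0, 0], [0, 0, 64, 0, 0, 0], [0, 0, 70, 0, 0, 0], [0, 0, 76, 0, 0, 0], [0, 0, 76, 0, 0, 0], [0, 0, 50, 0, 0, 0]])

```text
time: 21.18
eef_pos: [597.6, 168.1, 54.4]
eef_rot: [[-1.0, -0.002, 0.03], [-0.03, -0.001, -1.0], [0.002, -1.0, 0.001]]
force: [0.7, 0.5, -4.0]
width: 0.294
```

Run:
```python
from h import *
plan((*rk(61.5,245),54.5,-88),(521,341,54.5,-101.7));print(inr(r.get_state()['eef_pos']))
```

```text
t 21.18 tcp [597.6 168.1  54.4] zyaw -88.29 F [ 0.7  0.5 -4. ] w 0.294
(np.float64(592.7121591695616), np.float64(300.9970716668823), 54.5, -88) -> [0.9, -0.2, -133.0] [-0.1, -0.3, 0.1] rows 4.0
(521, 341, 54.5, -101.7) -> [71.4, -0.2, -175.1] [-0.1, 13.4, 0.1] rows 2.0
[ 61.7 112. ]
```

Emit:
drive_tool(targets=[[0, 0, -40, 0, 0, 0], [0, 0, -80, 0, 0, 0], [0, 0, -115, 0, 0, 0], [0, 0, -133, 0, 0, 0], [10, 0, -143, 0, 0, 0], [30, 0, -155, 0, 3, 0], [50, 0, -168, 0, 7, 0], [69, 0, -175, 0, 11, 0], [69, 0, -175, 0, 13.5, 0], [69, 0, -175, 0, 13.5, 0], [69, 0, -175, 0, 13.5, 0], [69, 0, -175, 0, 13.5, 0]])

```text
time: 22.18
eef_pos: [523.8, 343.8, 54.7]
eef_rot: [[-0.98, 0.0, -0.2], [0.2, -0.0, -0.98], [-0.0, -1.0, 0.0]]
force: [0.6, 0.4, -3.4]
width: 0.292
```

Run:
```python
from h import *
s=snap('top','top17.png')
print(ray(s,184.6,244.75,0))
for c in('top','scene'):
    if c=='scene': snap(c)
    for n in('pack_0_center','pack_1_center','pack_2_center','tool_pad','tool_grip'): print(n,[(np.round(m['point'],0).tolist(),round(m['conf'],2)) for m in r.mark_of(n,c)])
plan((523.5,341,52.3,-101.7))
```

```text
[524.4287561  333.57854436   0.        ]
pack_0_center []
pack_1_center [([544.0, -64.0, 14.0], 0.93)]
pack_2_center [([606.0, -63.0, 17.0], 0.74)]
tool_pad [([526.0, 338.0, -2.0], 0.91)]
tool_grip [([523.0, 344.0, 49.0], 0.83), ([771.0, -50.0, 1.0], 0.39)]
pack_0_center [([481.0, -74.0, 13.0], 0.9), ([610.0, -434.0, 3.0], 0.63)]
pack_1_center [([544.0, -64.0, 19.0], 0.69)]
pack_2_center [([606.0, -65.0, 19.0], 0.82)]
tool_pad [([525.0, 337.0, 0.0], 0.64)]
tool_grip [([523.0, 346.0, 46.0], 0.94)]
t 22.78 tcp [523.5 344.2  54.6] zyaw -101.58 F [-0.3  0.  -4.2] w 0.284
(523.5, 341, 52.3, -101.7) -> [-0.7, 2.3, 3.1] [-0.0, 0.1, 0.0] rows 1.0
```

View pics/top17.png

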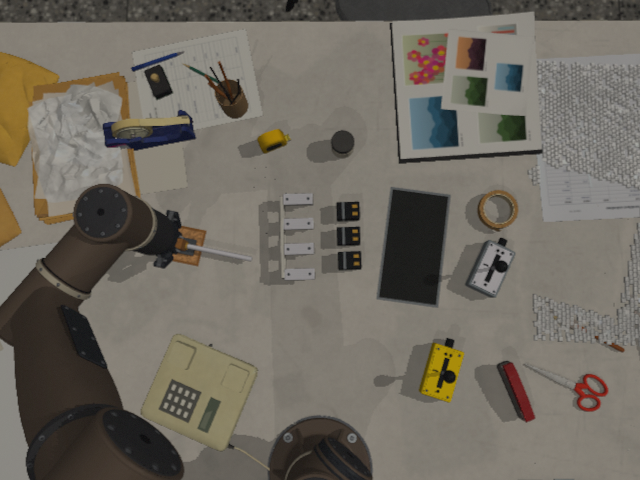

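Emit:
drive_tool(targets=[[-1, 0, 3, 0, 0, 0], [-1, 0, 5, 0, 0, 0], [-1, 1, 5, 0, 0, 0], [-1, 2, 5, 0, 0, 0], [-1, 3, 5, 0, 0, 0], [-1, 3, 5, 0, 0, 0]])

```text
time: 23.28
eef_pos: [523.4, 339.0, 52.3]
eef_rot: [[-0.98, 0.0, -0.2], [0.2, -0.0, -0.98], [-0.0, -1.0, 0.0]]
force: [-2.7, -2.5, 3.3]
width: 0.29
```

Emit:
drive_tool(targets=[[0, 0, 0, 0, 0, 0], [0, 0, 0, 0, 0, 0], [0, 0, 0, 0, 0, 0], [0, 0, 0, 0, 0, 0], [0, 0, 0, 0, 0, 0], [0, 0, 0, 0, 0, 0], [0, -40, 0, 0, 0, 0], [0, -80, 0, 0, 0, 0], [0, -120, 0, 0, 0, 0], [0, -150, 0, 0, 0, 0], [0, -150, 0, 0, 0, 0]], hand=75)

```text
time: 24.2
eef_pos: [526.1, 341.3, 209.6]
eef_rot: [[-0.98, 0.009, -0.2], [0.2, 0.007, -0.98], [-0.007, -1.0, -0.009]]
force: [-0.3, 0.7, 1.0]
width: 0.754
```

Run:
```python
from h import *
s=snap('top','top18.png');a=s['color'][190:290,140:260,::-1]
s=snap('scene','scene18.png');b=s['color'][190:290,140:260,::-1]
cv2.imwrite('pics/c20.png',cv2.resize(np.hstack([a,b]),None,fx=3.3,fy=3.3,interpolation=2))
print(r.get_state()['joint_pos'].round(1))
plan((540,150,200,-101.7),(545.5,-15,120,-88))
```

```text
[ 50.9  17.9 -10.4  -0.  -61.5 -62.4]
t 24.3 tcp [523.8 339.6 203.5] zyaw -101.58 F [-0.4  0.8 -1.3] w 0.75
(540, 150, 200, -101.7) -> [-53.9, 3.0, 182.5] [0.2, 0.1, -0.1] rows 5.0
(545.5, -15, 120, -88) -> [-92.3, 82.6, 343.3] [0.2, -13.6, -0.1] rows 5.0
```

View pics/c20.png

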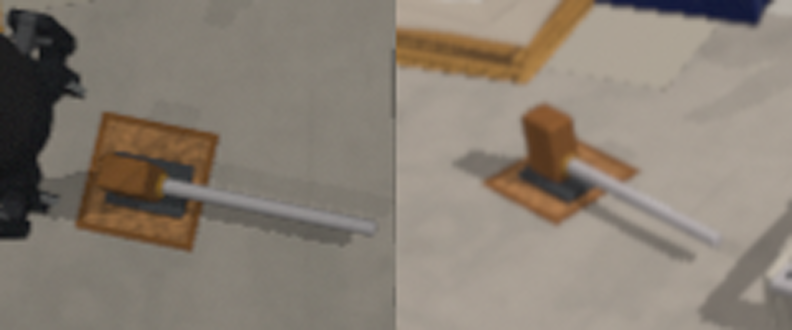

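Emit:
drive_tool(targets=[[-54, 0, 182, 0, 0, 0], [-54, 0, 182, 0, 0, 0], [-54, 0, 182, 0, 0, 0], [-54, 0, 182, 0, 0, 0], [-151, 60, 327, 0, -5, 0], [-151, 60, 327, 0, -10, 0], [-151, 60, 327, 0, -13.6, 0], [-151, 60, 327, 0, -13.6, 0], [-151, 60, 327, 0, -13.6, 0], [-151, 60, 327, 0, -13.6, 0], [-151, 60, 327, 0, -13.6, 0], [-151, 60, 327, 0, -13.6, 0]], hand=30, force=40)

```text
time: 25.3
eef_pos: [605.0, -12.0, 140.3]
eef_rot: [[-0.999, -0.002, 0.034], [-0.034, -0.0, -0.999], [0.002, -1.0, 0.0]]
force: [0.6, 0.0, -0.3]
width: 0.3
```

Run:
```python
from h import *
s=snap('scene','scene19.png')
cv2.imwrite('pics/c21.png',cv2.resize(s['color'][180:330,230:400,::-1],None,fx=4,fy=4,interpolation=2))
plan((605,-10,120,-88),(605,-10,36,-88))
```

```text
t 25.35 tcp [605.2 -11.2 141. ] zyaw -87.98 F [-0.2 -0.3 -0.8] w 0.305
(605, -10, 120, -88) -> [0.2, 21.0, -1.2] [-0.0, 0.0, 0.1] rows 1.0
(605, -10, 36, -88) -> [0.1, 105.0, -1.2] [-0.0, 0.0, 0.1] rows 3.0
```

View pics/c21.png

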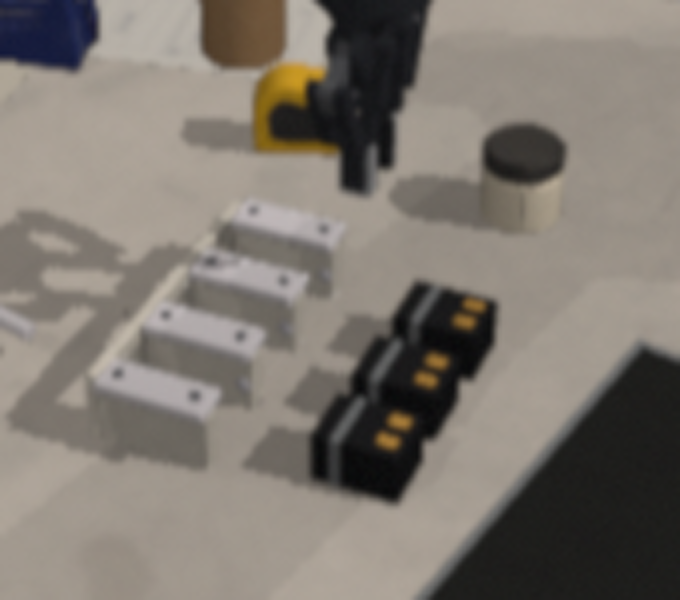

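Emit:
drive_tool(targets=[[0, 35, 0, 0, 0, 0], [0, 70, 0, 0, 0, 0], [0, 95, 0, 0, 0, 0], [0, 105, 0, 0, 0, 0], [0, 105, 0, 0, 0, 0], [0, 105, 5, 0, 0, 0], [0, 105, 10, 0, 0, 0], [0, 105, 15, 0, 0, 0], [0, 105, 20, 0, 0, 0], [0, 105, 28, 0, 0, 0], [0, 105, 36, 0, 0, 0], [0, 105, 44, 0, 0, 0]])

```text
time: 26.35
eef_pos: [607.5, -56.4, 37.2]
eef_rot: [[-0.999, 0.001, 0.035], [-0.035, 0.0, -0.999], [-0.001, -1.0, -0.0]]
force: [-0.2, 2.0, 1.6]
width: 0.299
```

Run:
```python
from h import *
s=snap('scene','scene20.png')
a=cv2.resize(s['color'][180:330,230:400,::-1],(396,350),interpolation=2)
s=snap('top','top20.png')
b=cv2.resize(s['color'][170:320,280:450,::-1],(396,350),interpolation=2)
cv2.imwrite('pics/c22.png',np.hstack([a,b]))
plan()
```

```text
t 26.45 tcp [607.  -57.1  36.7] zyaw -88.07 F [0.4 0.  0.4] w 0.303
```

View pics/c22.png

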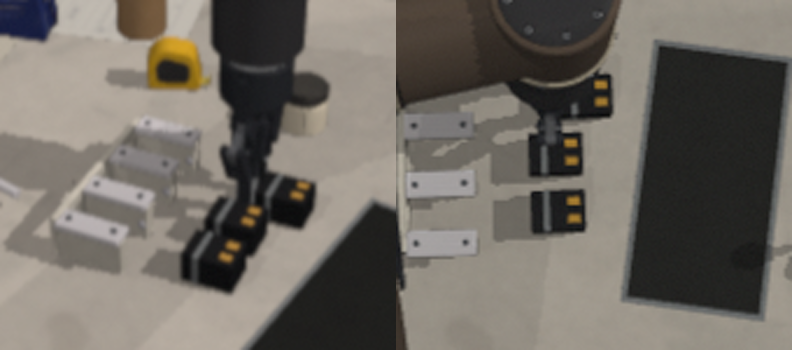

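Emit:
drive_tool(targets=[[0, 0, 10, 0, 0, 0], [0, 0, 22, 0, 0, 0], [0, 0, 35, 0, 0, 0], [0, 0, 48, 0, 0, 0], [0, 0, 61, 0, 0, 0], [0, 0, 74, 0, 0, 0], [0, 0, 87, 0, 0, 0], [0, 0, 100, 0, 0, 0], [0, 0, 113, 0, 0, 0], [0, 0, 124, 0, 0, 0], [0, 0, 132, 0, 0, 0], [0, 0, 138, 0, 0, 0]])

```text
time: 27.45
eef_pos: [612.0, -194.6, 36.6]
eef_rot: [[-0.999, -0.0, 0.035], [-0.035, -0.0, -0.999], [0.0, -1.0, 0.0]]
force: [-0.1, 1.9, 1.2]
width: 0.3
```

Emit:
drive_tool(targets=[[0, 0, 3, 0, 0, 0], [0, 0, 5, 0, 0, 0], [0, 0, 5, 0, 0, 0], [0, 0, -10, 0, 0, 0], [0, -40, -20, 0, 0, 0], [0, -80, -20, 0, 0, 0], [0, -85, -60, 0, 0, 0], [0, -85, -100, 0, 0, 0], [0, -85, -100, 0, 0, 0]])

```text
time: 28.2
eef_pos: [609.0, -87.8, 123.1]
eef_rot: [[-0.999, 0.003, 0.039], [-0.039, 0.001, -0.999], [-0.003, -1.0, -0.001]]
force: [-0.9, -1.1, -0.1]
width: 0.3
```

Run:
```python
from h import *
s=snap('scene','scene21.png')
a=cv2.resize(s['color'][180:380,230:457,::-1],(396,350),interpolation=2)
s=snap('top','top21.png')
b=cv2.resize(s['color'][170:320,280:450,::-1],(396,350),interpolation=2)
cv2.imwrite('pics/c23.png',np.hstack([a,b]))
plan((543.5,-12,120,-88),(543.5,-12,37,-88))
for c in('top','scene'):
  for n in('pack_0_center','pack_1_center','pack_2_center'): print(n,[(np.round(m['point'],0).tolist(),round(m['conf'],2)) for m in r.mark_of(n,c)])
```

```text
t 28.3 tcp [608.5 -90.9 122.1] zyaw -87.77 F [ 1.2 -0.6 -0.6] w 0.298
(543.5, -12, 120, -88) -> [61.9, 2.1, -81.4] [0.0, 0.2, -0.0] rows 3.0
(543.5, -12, 37, -88) -> [62.0, 85.1, -81.4] [0.0, 0.2, -0.0] rows 2.0
pack_0_center [([484.0, -67.0, 19.0], 0.85)]
pack_1_center [([543.0, -65.0, 14.0], 0.67)]
pack_2_center [([611.0, -237.0, 17.0], 0.6), ([466.0, -400.0, 116.0], 0.34)]
pack_0_center [([482.0, -72.0, 15.0], 0.86), ([525.0, -222.0, -1.0], 0.71)]
pack_1_center [([546.0, -65.0, 16.0], 0.85)]
pack_2_center [([611.0, -239.0, 16.0], 0.65)]
```

View pics/c23.png

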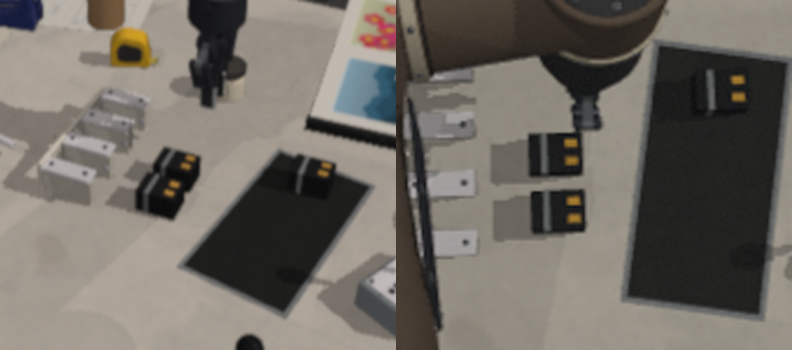

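Emit:
drive_tool(targets=[[20, 0, -30, 0, 0, 0], [45, 0, -60, 0, 0, 0], [62, 0, -81, 0, 0, 0], [62, 0, -81, 0, 0, 0], [62, 30, -81, 0, 0, 0], [62, 65, -81, 0, 0, 0], [62, 85, -81, 0, 0, 0], [62, 85, -81, 0, 0, 0], [62, 85, -76, 0, 0, 0], [62, 85, -68, 0, 0, 0], [62, 85, -60, 0, 0, 0], [62, 85, -52, 0, 0, 0]])

```text
time: 29.6
eef_pos: [545.8, -44.6, 38.1]
eef_rot: [[-0.999, 0.003, 0.035], [-0.035, 0.001, -0.999], [-0.003, -1.0, -0.001]]
force: [0.3, 1.9, 1.6]
width: 0.301
```

Run:
```python
from h import *
s=snap('scene','scene22.png')
a=cv2.resize(s['color'][180:380,230:457,::-1],(396,350),interpolation=2)
s=snap('top','top22.png')
b=cv2.resize(s['color'][170:320,280:450,::-1],(396,350),interpolation=2)
cv2.imwrite('pics/c24.png',np.hstack([a,b]))
plan((549,-194,37,-88))
```

```text
t 29.7 tcp [545.3 -45.1  37.7] zyaw -88.07 F [-0.6 -0.8  0. ] w 0.3
(549, -194, 37, -88) -> [1.3, 0.7, 149.0] [0.0, -0.1, -0.1] rows 4.0
```

View pics/c24.png

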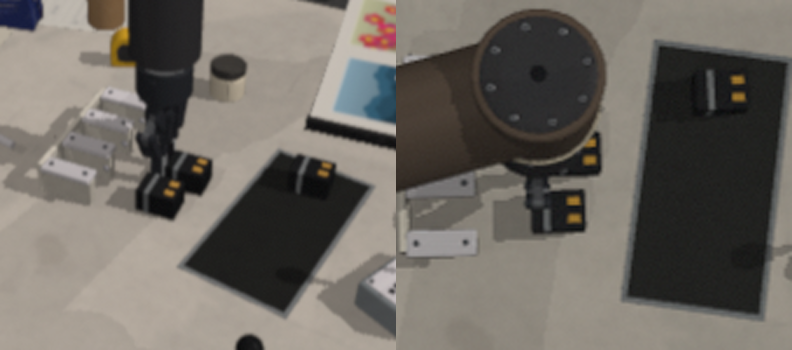

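Emit:
drive_tool(targets=[[0, 0, 10, 0, 0, 0], [0, 0, 22, 0, 0, 0], [0, 0, 35, 0, 0, 0], [0, 0, 48, 0, 0, 0], [0, 0, 61, 0, 0, 0], [0, 0, 74, 0, 0, 0], [0, 0, 87, 0, 0, 0], [0, 0, 100, 0, 0, 0], [0, 0, 113, 0, 0, 0], [0, 0, 126, 0, 0, 0], [0, 0, 136, 0, 0, 0], [0, 0, 144, 0, 0, 0]])

```text
time: 30.7
eef_pos: [549.8, -189.0, 36.6]
eef_rot: [[-0.999, -0.0, 0.035], [-0.035, -0.0, -0.999], [0.0, -1.0, 0.0]]
force: [0.1, 1.7, 0.6]
width: 0.295
```

Emit:
drive_tool(targets=[[0, 0, 3, 0, 0, 0], [0, 0, 5, 0, 0, 0], [0, 0, 5, 0, 0, 0], [0, 0, -10, 0, 0, 0], [0, -40, -20, 0, 0, 0], [0, -80, -20, 0, 0, 0], [0, -85, -60, 0, 0, 0], [0, -85, -100, 0, 0, 0], [0, -85, -100, 0, 0, 0]])

```text
time: 31.45
eef_pos: [546.9, -82.8, 123.1]
eef_rot: [[-0.999, 0.003, 0.039], [-0.039, 0.001, -0.999], [-0.003, -1.0, -0.001]]
force: [-0.8, 0.6, 0.4]
width: 0.3
```

Run:
```python
from h import *
s=snap('scene','scene23.png')
a=cv2.resize(s['color'][180:380,230:457,::-1],(396,350),interpolation=2)
s=snap('top','top23.png')
b=cv2.resize(s['color'][170:320,280:450,::-1],(396,350),interpolation=2)
cv2.imwrite('pics/c25.png',np.hstack([a,b]))
plan((481.5,-14,120,-88),(481.5,-14,37,-88))
for c in('top','scene'):
  for n in('pack_0_center','pack_1_center','pack_2_center'): print(n,[(np.round(m['point'],0).tolist(),round(m['conf'],2)) for m in r.mark_of(n,c)])
```

```text
t 31.55 tcp [546.3 -85.8 122.1] zyaw -87.77 F [0.2 0.2 0.1] w 0.3
(481.5, -14, 120, -88) -> [62.0, 2.0, -74.3] [0.0, 0.2, -0.0] rows 3.0
(481.5, -14, 37, -88) -> [62.0, 85.0, -74.3] [0.0, 0.2, -0.0] rows 2.0
pack_0_center [([482.0, -70.0, 18.0], 0.97)]
pack_1_center [([550.0, -231.0, 15.0], 0.8), ([526.0, 338.0, -1.0], 0.37)]
pack_2_center [([610.0, -238.0, 17.0], 0.8)]
pack_0_center [([484.0, -75.0, 17.0], 0.71)]
pack_1_center [([609.0, -433.0, 1.0], 0.71), ([551.0, -232.0, 21.0], 0.6)]
pack_2_center [([612.0, -239.0, 19.0], 0.88)]
```

View pics/c25.png

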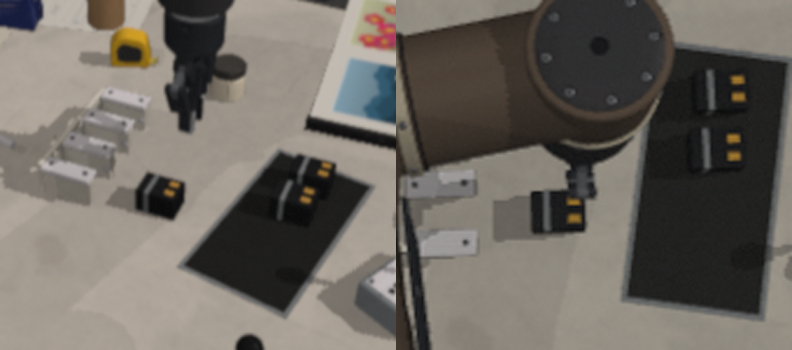

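Emit:
drive_tool(targets=[[20, 0, -30, 0, 0, 0], [45, 0, -60, 0, 0, 0], [61, 0, -74, 0, 0, 0], [61, 0, -74, 0, 0, 0], [61, 30, -74, 0, 0, 0], [61, 65, -74, 0, 0, 0], [61, 85, -74, 0, 0, 0], [61, 85, -74, 0, 0, 0], [61, 85, -69, 0, 0, 0], [61, 85, -61, 0, 0, 0], [61, 85, -53, 0, 0, 0], [61, 85, -45, 0, 0, 0]])

```text
time: 32.85
eef_pos: [484.8, -45.7, 38.0]
eef_rot: [[-0.999, 0.003, 0.035], [-0.035, 0.001, -0.999], [-0.003, -1.0, -0.001]]
force: [-0.7, 1.8, 1.7]
width: 0.301
```

Run:
```python
from h import *
s=snap('scene','scene24.png')
a=cv2.resize(s['color'][180:380,230:457,::-1],(396,350),interpolation=2)
s=snap('top','top24.png')
b=cv2.resize(s['color'][170:320,280:450,::-1],(396,350),interpolation=2)
cv2.imwrite('pics/c26.png',np.hstack([a,b]))
plan((488,-187,37,-88))
```

```text
t 32.95 tcp [484.3 -46.1  37.6] zyaw -88.08 F [-0.3  0.1 -0.7] w 0.301
(488, -187, 37, -88) -> [1.0, 0.6, 140.9] [0.0, -0.1, -0.1] rows 4.0
```

View pics/c26.png

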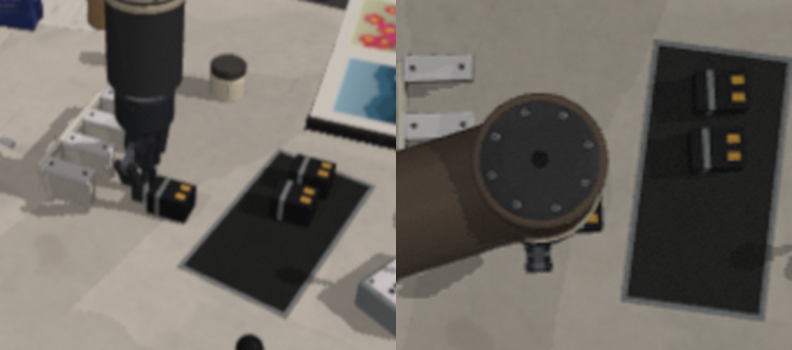

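Emit:
drive_tool(targets=[[0, 0, 10, 0, 0, 0], [0, 0, 22, 0, 0, 0], [0, 0, 35, 0, 0, 0], [0, 0, 48, 0, 0, 0], [0, 0, 61, 0, 0, 0], [0, 0, 74, 0, 0, 0], [0, 0, 87, 0, 0, 0], [0, 0, 100, 0, 0, 0], [0, 0, 112, 0, 0, 0], [0, 0, 123, 0, 0, 0], [0, 0, 132, 0, 0, 0], [0, 0, 138, 0, 0, 0]])

```text
time: 33.95
eef_pos: [488.7, -183.8, 36.9]
eef_rot: [[-0.999, 0.0, 0.035], [-0.035, 0.0, -0.999], [-0.0, -1.0, 0.0]]
force: [-1.1, 1.9, 1.1]
width: 0.296
```

Emit:
drive_tool(targets=[[0, 0, 2, 0, 0, 0], [0, 0, 3, 0, 0, 0], [0, 0, 3, 0, 0, 0], [0, 0, -10, 0, 0, 0], [0, -40, -20, 0, 0, 0], [0, -80, -20, 0, 0, 0], [0, -120, -60, 0, 0, 0], [0, -150, -100, 0, 0, 0], [0, -150, -100, 0, 0, 0], [0, -150, -100, 0, 0, 0]])

```text
time: 34.78
eef_pos: [486.9, -80.0, 190.6]
eef_rot: [[-0.999, 0.007, 0.039], [-0.039, 0.001, -0.999], [-0.007, -1.0, -0.001]]
force: [0.0, -0.4, -0.2]
width: 0.304
```

Run:
```python
from h import *
for c in('scene','top'):
  snap(c,c+'25.png')
  for n in('pack_0_center','pack_1_center','pack_2_center','lever_knob','tool_grip','tool_pad'): print(n,[(np.round(m['point'],0).tolist(),round(m['conf'],2)) for m in r.mark_of(n,c)])
plan((420,-330,200,-26),(465.5,-405,200,-26),(465.5,-405,121,-26))
print(r.get_state()['joint_pos'].round())
```

```text
pack_0_center [([488.0, -228.0, 15.0], 0.84)]
pack_1_center [([552.0, -232.0, 19.0], 0.82)]
pack_2_center [([610.0, -238.0, 17.0], 0.7), ([466.0, -402.0, 26.0], 0.27)]
lever_knob [([225.0, -285.0, 113.0], 0.59), ([464.0, -402.0, 115.0], 0.53)]
tool_grip [([521.0, 338.0, 46.0], 0.79), ([523.0, 335.0, 2.0], 0.63)]
tool_pad [([525.0, 336.0, -2.0], 0.9)]
pack_0_center [([489.0, -222.0, 18.0], 0.72)]
pack_1_center [([550.0, -230.0, 17.0], 0.97)]
pack_2_center [([608.0, -237.0, 18.0], 0.84), ([552.0, -232.0, 16.0], 0.54), ([525.0, 335.0, -1.0], 0.23)]
lever_knob [([462.0, -405.0, 117.0], 0.62), ([226.0, -279.0, 116.0], 0.62), ([520.0, -231.0, 0.0], 0.59)]
tool_grip [([523.0, 338.0, 47.0], 0.68), ([489.0, -223.0, 21.0], 0.45)]
tool_pad [([523.0, 338.0, -4.0], 0.74)]
t 35.48 tcp [485.1 -83.  186.5] zyaw -88.0 F [-0.1  0.9 -0.2] w 0.3
(420, -330, 200, -26) -> [73.7, -13.5, 244.5] [0.0, -62.0, 0.0] rows 9.0
(465.5, -405, 200, -26) -> [30.8, -13.5, 321.1] [0.0, -62.0, 0.0] rows 9.0
(465.5, -405, 121, -26) -> [30.8, 65.5, 321.1] [0.0, -62.0, 0.0] rows 9.0
[ 13.   7. -28.   0. -56. -11.]
```

View pics/top25.png

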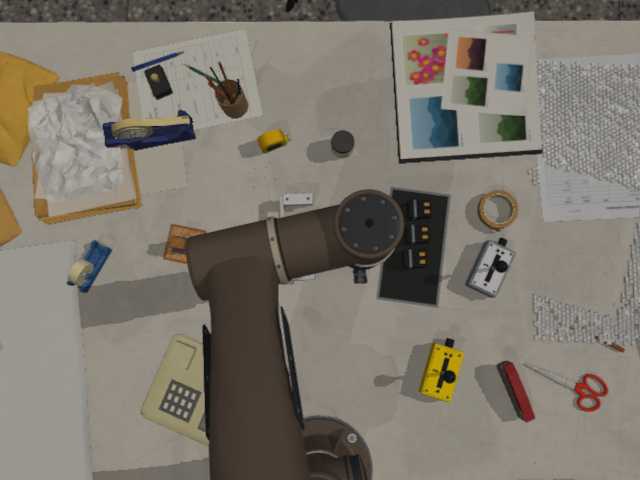

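View pics/scene25.png

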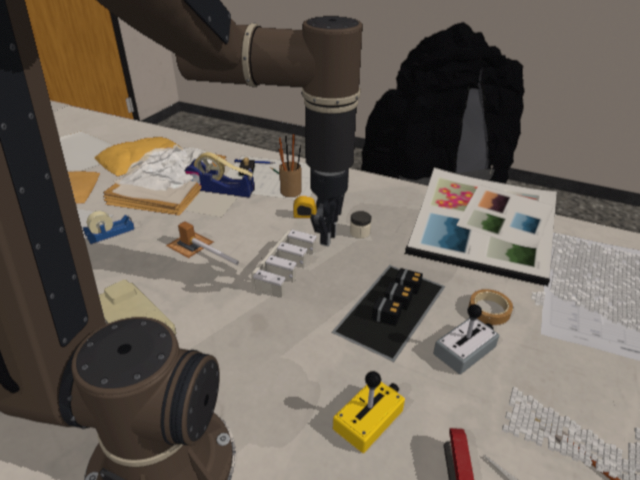

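Emit:
drive_tool(targets=[[31, -13, 41, 0, -7, 0], [31, -13, 80, 0, -14, 0], [31, -13, 120, 0, -21, 0], [31, -13, 160, 0, -28, 0], [31, -13, 200, 0, -35, 0], [31, -13, 240, 0, -42, 0], [31, -13, 280, 0, -49, 0], [31, -13, 321, 0, -56, 0], [31, -13, 321, 0, -62, 0], [31, -13, 321, 0, -62, 0], [31, -13, 321, 0, -62, 0], [31, -13, 321, 0, -62, 0]], hand=75)

```text
time: 36.48
eef_pos: [465.0, -404.8, 199.1]
eef_rot: [[-0.441, -0.001, 0.897], [-0.897, 0.001, -0.441], [-0.0, -1.0, -0.001]]
force: [0.0, 0.3, 0.3]
width: 0.751
```

Run:
```python
from h import *
plan((465.5,-404.5,121,-26))
```

```text
t 36.48 tcp [ 465.  -404.8  199.1] zyaw -26.18 F [0.  0.3 0.3] w 0.751
(465.5, -404.5, 121, -26) -> [-0.4, 78.1, 0.4] [0.1, -0.2, -0.0] rows 2.0
```

Emit:
drive_tool(targets=[[0, 35, 0, 0, 0, 0], [0, 65, 0, 0, 0, 0], [0, 78, 0, 0, 0, 0], [0, 78, 0, 0, 0, 0], [0, 78, 0, 0, 0, 0]])

```text
time: 36.9
eef_pos: [465.6, -403.8, 121.8]
eef_rot: [[-0.438, -0.001, 0.899], [-0.899, 0.0, -0.438], [0.0, -1.0, -0.001]]
force: [0.5, -1.0, 0.2]
width: 0.754
```

Emit:
drive_tool(targets=[[0, 0, 0, 0, 0, 0], [0, 0, 0, 0, 0, 0], [0, 0, 0, 0, 0, 0], [0, 0, 0, 0, 0, 0], [0, 0, 0, 0, 0, 0], [0, 0, 0, 0, 0, 0], [0, 0, 0, 0, 0, 0], [0, 0, 0, 0, 0, 0]], hand=10, force=40)

```text
time: 37.57
eef_pos: [466.5, -404.8, 123.4]
eef_rot: [[-0.438, 0.003, 0.899], [-0.899, -0.001, -0.438], [-0.0, -1.0, 0.003]]
force: [1.0, 3.0, 6.4]
width: 0.299
```

Emit:
drive_tool(targets=[[0, 0.5, 8, 0, 0, 0], [0, 1.7, 17, 0, 0, 0], [0, 4, 25, 0, 0, 0], [0, 6.7, 33, 0, 0, 0], [0, 9.5, 39, 0, 0, 0], [0, 12.5, 44, 0, 0, 0], [0, 15, 49, 0, 0, 0], [0, 17, 52, 0, 0, 0], [0, 17, 53, 0, 0, 0], [0, 17, 53, 0, 0, 0]])

```text
time: 38.4
eef_pos: [514.3, -428.2, 105.9]
eef_rot: [[-0.438, 0.002, 0.899], [-0.899, -0.001, -0.438], [-0.0, -1.0, 0.003]]
force: [1.5, 2.5, 3.6]
width: 0.305
```

Run:
```python
from h import *
s=snap('scene','scene26.png')
print([(np.round(m['point'],0).tolist(),round(m['conf'],2)) for m in r.mark_of('lever_knob','scene')])
cv2.imwrite('pics/c27.png',cv2.resize(s['color'][250:400,380:540,::-1],None,fx=4,fy=4,interpolation=2))
plan()
```

```text
[([228.0, -286.0, 115.0], 0.89), ([509.0, -422.0, 99.0], 0.73), ([519.0, 339.0, 45.0], 0.64)]
t 38.5 tcp [ 514.3 -428.2  105.9] zyaw -25.97 F [2.7 2.  5.2] w 0.304
```

View pics/c27.png

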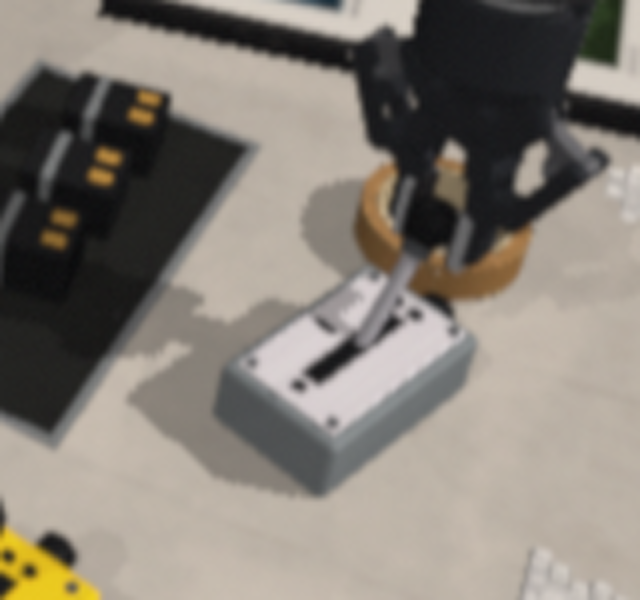

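Emit:
drive_tool(targets=[[0, 1.5, 2, 0, 0, 0], [0, 2.5, 4, 0, 0, 0], [0, 3.5, 6, 0, 0, 0], [0, 3.5, 6, 0, 0, 0], [0, 3.5, 6, 0, 0, 0]])

```text
time: 38.92
eef_pos: [519.3, -430.6, 101.9]
eef_rot: [[-0.437, 0.002, 0.899], [-0.899, -0.001, -0.437], [-0.0, -1.0, 0.002]]
force: [4.1, 2.3, 4.4]
width: 0.3
```

Emit:
drive_tool(targets=[[0, 0, 0, 0, 0, 0], [0, 0, 0, 0, 0, 0], [0, 0, 0, 0, 0, 0], [0, 0, 0, 0, 0, 0], [0, 0, 0, 0, 0, 0], [0, 0, 0, 0, 0, 0], [0, -40, 0, 0, 0, 0], [0, -80, 0, 0, 0, 0], [0, -100, -60, 0, 0, 0], [0, -100, -120, 0, 0, 0], [0, -100, -160, 0, 0, 0], [0, -100, -160, 0, 0, 0]], hand=75)

```text
time: 39.92
eef_pos: [372.5, -359.5, 201.3]
eef_rot: [[-0.438, 0.0, 0.899], [-0.899, 0.0, -0.438], [-0.0, -1.0, 0.0]]
force: [-0.4, 0.2, -0.2]
width: 0.753
```

Run:
```python
from h import *
for c in('scene','top'):
    s=snap(c,c+'27.png')
    print([(np.round(m['point'],0).tolist(),round(m['conf'],2)) for m in r.mark_of('lever_knob',c)])
    u=yawR(-26)[:,2];P=np.array([464.3,-404.2,30])
    for a in(.4,.5,.55,.62): print(a,proj(s,P+85*np.sin(a)*u+[0,0,85*np.cos(a)]).round(1))
    if c=='scene': a=s['color'][280:380,405:525,::-1]
    else: b=s['color'][220:320,440:560,::-1]
cv2.imwrite('pics/c28.png',cv2.resize(np.hstack([b,a]),None,fx=3.3,fy=3.3,interpolation=2))
plan()
```

```text
[([512.0, -424.0, 98.0], 0.56), ([224.0, -285.0, 114.0], 0.54)]
0.4 [483.2 305.3]
0.5 [485.2 305. ]
0.55 [486.1 305. ]
0.62 [487.3 305.1]
[([508.0, -423.0, 100.0], 0.7), ([226.0, -283.0, 114.0], 0.59)]
0.4 [506.1 252.9]
0.5 [507. 250.]
0.55 [507.3 248.7]
0.62 [507.8 246.8]Traceback (most recent call last):
  File "<stdin>", line 9, in <module>
    return _nx.concatenate(arrs, 1, dtype=dtype, casting=casting)
           ~~~~~~~~~~~~~~~^^^^^^^^^^^^^^^^^^^^^^^^^^^^^^^^^^^^^^^
ValueError: all the input arrays must have same number of dimensions, but the array at index 0 has 3 dimension(s) and the array at index 1 has 1 dimension(s)
```

Run:
```python
import cv2,numpy as np
a=cv2.imread('pics/scene27.png')[270:350,430:530];b=cv2.imread('pics/top27.png')[220:300,460:560]
cv2.imwrite('pics/c28.png',cv2.resize(np.hstack([b,a]),None,fx=4,fy=4,interpolation=2))
```

```text
(no output)
```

View pics/c28.png

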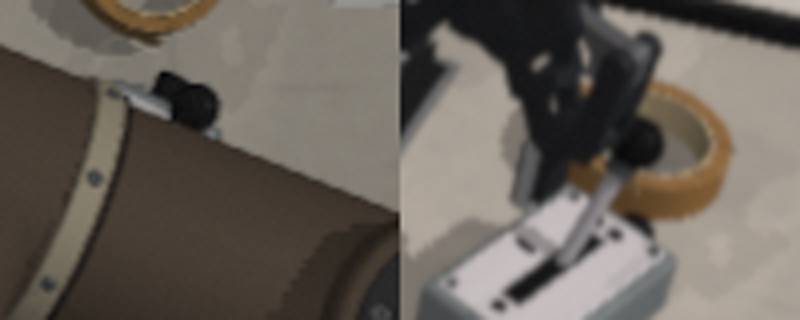

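Run:
```python
from h import *
plan((480,-60,260,-26))
```

```text
t 40.12 tcp [ 374.1 -360.4  202.2] zyaw -25.98 F [ 0.3 -0.6  0.6] w 0.746
(480, -60, 260, -26) -> [-316.4, -57.9, -36.3] [-0.1, 0.0, 0.0] rows 8.0
```

Emit:
drive_tool(targets=[[-316, -58, -36, 0, 0, 0], [-316, -58, -36, 0, 0, 0], [-316, -58, -36, 0, 0, 0], [-316, -58, -36, 0, 0, 0], [-316, -58, -36, 0, 0, 0], [-316, -58, -36, 0, 0, 0], [-316, -58, -36, 0, 0, 0], [-316, -58, -36, 0, 0, 0], [-316, -58, -36, 0, 0, 0], [-316, -58, -36, 0, 0, 0]])

```text
time: 40.95
eef_pos: [482.3, -58.8, 259.1]
eef_rot: [[-0.435, 0.0, 0.9], [-0.9, -0.0, -0.435], [0.0, -1.0, 0.0]]
force: [-0.4, -0.7, -0.6]
width: 0.75
```

Run:
```python
from h import *
im=[]
for c in('scene','top'):
    s=snap(c,c+'28.png')
    for n in ('lever_knob','tool_grip','pack_0_center','pack_1_center','pack_2_center','jar','measure','brown_tape'): print(n,[(np.round(m['point'],0).tolist(),round(m['conf'],2)) for m in r.mark_of(n,c)])
    im.append(s['color'][270:350,430:530,::-1] if c=='scene' else s['color'][220:300,460:560,::-1])
cv2.imwrite('pics/c29.png',cv2.resize(np.hstack(im),None,fx=4,fy=4,interpolation=2))
```

```text
lever_knob [([228.0, -286.0, 118.0], 0.89), ([510.0, -423.0, 100.0], 0.6)]
tool_grip [([610.0, -237.0, 19.0], 0.7), ([522.0, 338.0, 43.0], 0.58)]
pack_0_center [([488.0, -229.0, 12.0], 0.62)]
pack_1_center [([549.0, -230.0, 18.0], 0.93), ([610.0, -429.0, 3.0], 0.21)]
pack_2_center [([610.0, -240.0, 17.0], 0.96), ([609.0, -432.0, 2.0], 0.33)]
jar [([769.0, -53.0, 4.0], 0.71), ([540.0, 55.0, 3.0], 0.6)]
measure [([783.0, 116.0, 2.0], 0.63)]
brown_tape [([607.0, -430.0, 3.0], 0.74)]
lever_knob [([227.0, -282.0, 117.0], 0.5), ([508.0, -426.0, 101.0], 0.46)]
tool_grip [([611.0, -236.0, 17.0], 0.28)]
pack_0_center [([491.0, -224.0, 19.0], 0.91)]
pack_1_center [([551.0, -229.0, 16.0], 0.95), ([770.0, -51.0, -1.0], 0.51), ([610.0, -234.0, 16.0], 0.35)]
pack_2_center [([610.0, -241.0, 15.0], 0.97), ([470.0, -407.0, 30.0], 0.68)]
jar [([769.0, -48.0, 1.0], 0.65), ([611.0, -239.0, 16.0], 0.43)]
measure [([785.0, 115.0, -1.0], 0.8)]
brown_tape [([614.0, -434.0, -3.0], 0.71)]
```

View pics/c29.png

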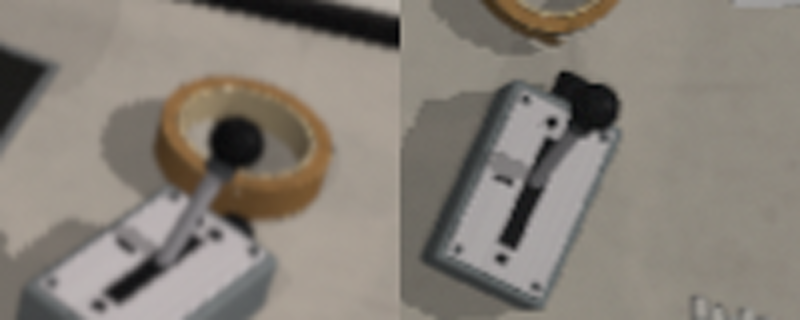

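View pics/scene28.png

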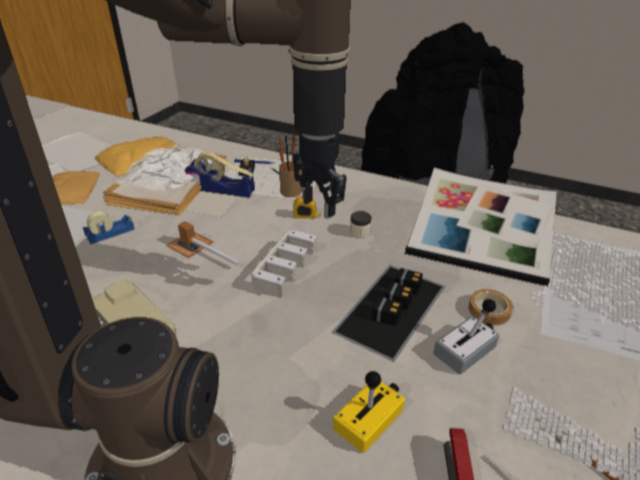

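Run:
```python
from h import *
u=yawR(-26)[:,2];P=np.array([464.3,-404.2,0])
f=lambda k,z:(*(P+k*u)[:2].round(1),z,-26)
plan(f(0,220),f(0,111))
```

```text
t 41.85 tcp [480.7 -60.6 259.2] zyaw -25.97 F [-1.4 -0.2  0.5] w 0.749
(np.float64(464.3), np.float64(-404.2), 220, -26) -> [316.1, 39.2, 135.7] [-0.0, 0.0, -0.0] rows 9.0
(np.float64(464.3), np.float64(-404.2), 111, -26) -> [316.1, 148.2, 135.7] [-0.0, 0.0, -0.0] rows 3.0
```

Emit:
drive_tool(targets=[[316, 39, 136, 0, 0, 0], [316, 39, 136, 0, 0, 0], [316, 39, 136, 0, 0, 0], [316, 39, 136, 0, 0, 0], [316, 39, 136, 0, 0, 0], [316, 39, 136, 0, 0, 0], [316, 39, 136, 0, 0, 0], [316, 39, 136, 0, 0, 0], [316, 39, 136, 0, 0, 0], [316, 39, 136, 0, 0, 0], [316, 39, 136, 0, 0, 0], [316, 39, 136, 0, 0, 0]], hand=0)

```text
time: 42.85
eef_pos: [464.6, -403.8, 220.0]
eef_rot: [[-0.438, -0.0, 0.899], [-0.899, 0.0, -0.438], [-0.0, -1.0, -0.0]]
force: [0.0, -0.1, 0.5]
width: 0.002
```

Run:
```python
from h import *
plan((464.3,-404.2,111,-26))
```

```text
t 42.85 tcp [ 464.6 -403.8  220. ] zyaw -25.98 F [ 0.  -0.1  0.5] w 0.002
(464.3, -404.2, 111, -26) -> [0.5, 109.0, -0.0] [0.0, 0.0, -0.0] rows 3.0
```

Emit:
drive_tool(targets=[[0, 40, 0, 0, 0, 0], [0, 80, 0, 0, 0, 0], [0, 100, 0, 0, 0, 0], [0, 109, 0, 0, 0, 0], [0, 109, 0, 0, 0, 0], [0, 109, 8, 0, 0, 0], [0, 109, 14, 0, 0, 0], [0, 109, 17, 0, 0, 0], [0, 109, 19, 0, 0, 0], [0, 109, 21, 0, 0, 0], [0, 109, 21, 0, 0, 0]])

```text
time: 43.77
eef_pos: [484.0, -413.8, 111.7]
eef_rot: [[-0.438, 0.001, 0.899], [-0.899, -0.0, -0.438], [0.0, -1.0, 0.001]]
force: [-0.0, -1.1, 0.1]
width: -0.0
```

Emit:
drive_tool(targets=[[0, 0, 1.5, 0, 0, 0], [0, 0, 3, 0, 0, 0], [0, 0, 3, 0, 0, 0]])

```text
time: 44.02
eef_pos: [486.3, -414.9, 111.2]
eef_rot: [[-0.438, 0.0, 0.899], [-0.899, -0.0, -0.438], [0.0, -1.0, 0.0]]
force: [0.1, -0.1, -0.6]
width: -0.004
```

Emit:
drive_tool(targets=[[0, 0, 1.5, 0, 0, 0], [0, 0, 3, 0, 0, 0], [0, 0, 3, 0, 0, 0]])

```text
time: 44.27
eef_pos: [488.3, -415.9, 110.9]
eef_rot: [[-0.438, -0.001, 0.899], [-0.899, 0.001, -0.438], [0.0, -1.0, -0.002]]
force: [-1.7, 1.3, 1.0]
width: -0.001
```

Emit:
drive_tool(targets=[[0, 0, 1, 0, 0, 0], [0, 0, 2, 0, 0, 0], [0, 0, 2, 0, 0, 0]])

```text
time: 44.52
eef_pos: [488.6, -416.1, 110.8]
eef_rot: [[-0.438, -0.004, 0.899], [-0.899, 0.002, -0.438], [-0.0, -1.0, -0.004]]
force: [-6.8, 4.7, 4.7]
width: 0.001
```

Emit:
drive_tool(targets=[[0, 0, -8, 0, 0, 0], [0, 0, -20, 0, 0, 0], [0, -40, -25, 0, 0, 0], [0, -80, -25, 0, 0, 0], [0, -120, -25, 0, 0, 0], [-100, -140, -60, 0, 0, 0], [-300, -140, -60, 0, 0, 0], [-300, -140, -60, 0, 0, 0], [-300, -140, -60, 0, 0, 0], [-300, -140, -60, 0, 0, 0], [-300, -140, -60, 0, 0, 0], [-300, -140, -60, 0, 0, 0]])

```text
time: 45.52
eef_pos: [564.2, -130.6, 251.3]
eef_rot: [[-0.438, 0.002, 0.899], [-0.899, 0.0, -0.438], [-0.001, -1.0, 0.002]]
force: [2.2, -0.8, -0.2]
width: 0.001
```

Run:
```python
from h import *
im=[]
for c in('scene','top'):
    s=snap(c,c+'30.png')
    for n in ('lever_knob','tool_grip'): print(n,[(np.round(m['point'],0).tolist(),round(m['conf'],2)) for m in r.mark_of(n,c)])
plan()
```

```text
lever_knob [([226.0, -283.0, 115.0], 0.82), ([511.0, -425.0, 100.0], 0.71)]
tool_grip [([519.0, 340.0, 44.0], 0.88)]
lever_knob [([509.0, -422.0, 100.0], 0.74), ([226.0, -282.0, 114.0], 0.55)]
tool_grip [([522.0, 340.0, 46.0], 0.88), ([608.0, -238.0, 16.0], 0.47)]
t 45.82 tcp [ 563.3 -133.1  250.5] zyaw -25.99 F [-0.5  0.8  0.3] w -0.003
```

View pics/top30.png

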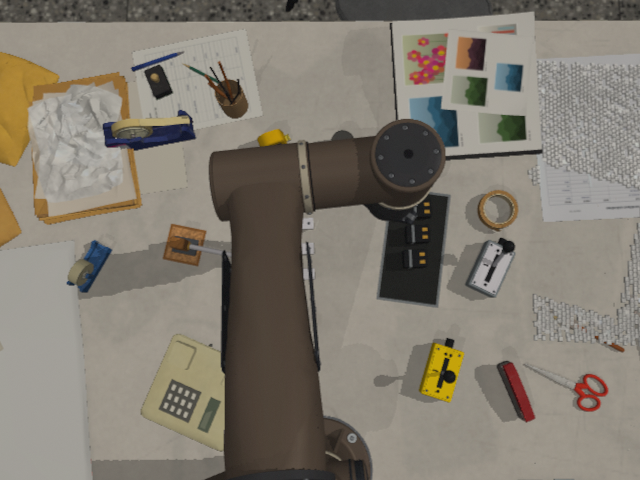

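View pics/scene30.png

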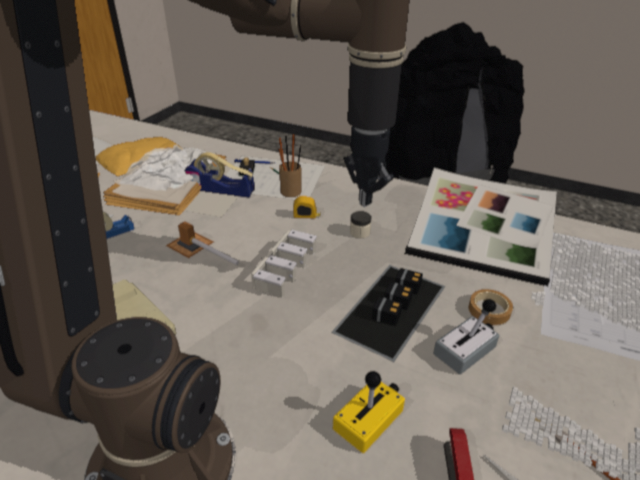

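The final views agree with the task: the three packs are on the mat (top view around column 418, rows 210 to 260). The tool stands on its pad (183,244), and the lever is over to +x with its knob at (507,246). Handing in.

Run:
```python
from h import *
print(r.close_job())
```

```text
the job is handed in; nothing more can be done
None
```

I finished the job and handed it in at about 46 s; no verdict was reported.

- **Lever off:** I moved the grey box's lever from -x to upright. The camera check put it within about 1° to 1.5° of upright, and it stayed there while I worked on the packs.
- **Packs:** All three were present. I pushed each one out of the rack through its window with the push tool. I then slid them along the table with the fingertips, never lifting them. They ended on the mat at about (489,-226), (550,-230) and (610,-239) mm.
- **Tool:** It is back standing on its cork pad, with the grip at about (521,340) mm.
- **Lever over:** Once the packs were on the mat, I threw the lever to +x. The cameras disagreed slightly on the angle: the top view fitted 0.62 rad or a little more, the scene view about 0.57. I nudged it with closed fingers and it stopped dead at about 8 N, so it is at its stop.
- **Left alone:** The jar, tape measure and tape roll measured the same as at the start, to within detection error. The yellow switch box was not touched.

I saw no knock to the tool and no grip slip. Some network detections were clearly wrong, such as a pack at the tape roll; I rejected them against the pictures.

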